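# Pack the specimen cassettes away

### The arm

A 6-joint arm with a two-finger parallel gripper is mounted at the origin on the work surface. World frame = base frame: x ahead of the robot, y to its left, z up, the work surface at z = 0. Lengths are in m, angles in rad, forces in N, time in s.
With the tool pointing down it reaches from about 0.3 to 0.875 m from the base axis. Payload 6.4 kg.
Tool frame: the origin (TCP) lies on the centre line of the jaws, within the pads' length; the fingertips stand 8 mm ahead of it and the grasp point (between the pads) lies 11 mm behind it (ctrl.tcp_to_tips is the distance from the TCP to the fingertips, in m); z points along the fingers, y is the direction in which the jaws open and shut (so a half turn about z gives the same grasp; the last joint's range is limited). The gripper opens to 85 mm and grips with 20 to 120 N. Pads are 22 mm wide; open, the fingers measure 114 mm over their backs; the gripper's body (76 mm by 85 mm) begins 54 mm behind the grasp point. The pads swing forward as they close: fully open they stand 13 mm farther back than shut.
Start: joints at [1.111, 0.181, 1.607, -0, 1.354, -0.206], TCP at [0.144, 0.557, 0.239] pointing down, gripper open.
Joint ranges: [-2.99, 2.99], [-0.89, 2.07], [0.3, 2.58], [-1.14, 4.28], [0, 2.63], [-3.12, 3.12]. Speed limits (rad/s): [2.57, 2.57, 3.01, 3.14, 3.14, 3.14].

### API

Orientations are given as a unit quaternion [w, x, y, z].
In Python, from workcell import ctrl gives the robot as it stands. The module is installed in compiled form; this text tells all that it offers.
- The arm moves only by the tool play_rows, never from a script. Its argument "rows" is a list of rows, each a list of 7 numbers: the turn, a rotation vector about the tool's x, y, z in rad, then the shift along the tool's x, y, z in cm, then the finger opening in cm, from 0 to 8.54. A call has 1 to 5 rows; each row shifts and turns the commanded pose from where the row before left it, along the tool's axes as they then stand; what a row does not reach is not made up. A row lasts 1/12 s, in which the tool goes at most 41.7 mm and 7.16 degrees, less where a joint would pass 70% of its speed; a pose out of reach is approached as far as the arm can. A call with a gripper value outside its range is refused whole. The fingers move at their own pace and stop on an object; "force" is the grip in N (left out, the last holds). Time passes only in rows, so rows that do not move let the fingers close. It gives the time, the measured TCP pose, the force and the opening at its end, in the units of the state.
- ctrl.read_state(): the state, without advancing time (a new reading comes with each control period).
- ctrl.read_camera(name): name is "scene" or "side" or "wrist"; returns a dict with "color" (420x560x3 uint8, red, green, blue), "K" (3x3 intrinsics, pixels), "R" (3x3) and "t" (3): a world point X has camera coordinates R X + t. Camera axes: x right, y down, z forward; pixel columns grow to the right and rows downward; lengths in m; the calibration is good to about 2 mm. The wrist camera is an equidistant fisheye: a pixel r from the principal point sees the ray r / f radians off the axis. A picture is of the moment at which its call begins. There is no depth.
- ctrl.hand_in(): hands the job in, once; it reports no verdict.
The state is a dict: "time": time; "joints": joint angles; "qvel": joint speeds; "effort": joint torques, N m; "tool_pos": TCP position; "tcp_rot": TCP orientation; "force": force on the tool from outside, world axes, zero at the start; "wrist_torque": the same for the moment, N m; "finger_gap": opening from 0.0 (shut) to 1.0 (fully open).
Only numpy, scipy, OpenCV 4.12 (cv2) and the standard library are available. Lean on these libraries where they do the work, as an engineer would, in place of code of your own. Each camera call takes 0.05 s, during which the arm holds its last target. There are 200 camera calls.

### The job

Put the specimen cassettes away in the grey storage case: swing the red latch clear, open the lid fully, stand every cassette upright in the case side by side against the orange-faced end wall, and slide the yellow-tabbed end stop up snug so that no gaps are left. Then shut the lid and swing the latch back all the way over it; leave the lens, the round lamp and the disc case where they are.

Things in the scene. Friction and masses are not known exactly. Their poses are not given: they have to be found in the camera images.
- case: Grey open-topped storage case fixed on the bench, 152 mm (x) by 242 mm (y), rim 100 mm high, walls and floor 6 mm thick: inside 140 by 230 by 94 mm deep. Origin: centre of its underside. Its +x side is the far, hinged side, its -x side the front with the latch, its +y end has the fixed orange-faced end wall. Position and yaw vary; lid, stop and latch move with it.
- case_wall (a point): Foot of the end wall's inner face, at its middle, at floor level (6 mm above the bench); axes parallel to the case's. Inside the case y is negative. Cassettes are packed from here towards -y, their 32 mm thickness along y, their 90 mm length along the case's x.
- stop (a joint): Sliding end stop in the case (m): 0 = drawn right back, face 185 mm from the end wall; grows towards the wall (+y of the case), to 0.153 at most. Face-to-wall gap = 0.185 - value. About 4 N of friction; it stays where left, starts at 0 to 0.10, and moves either way. A plate 120 mm wide, 60 mm high, with a yellow grip tab on a block behind it.
- stop_face (a point): Point on the stop's cassette-side face, at its lower middle, at floor level (6 mm above the bench); axes parallel to the case's.
- stop_tab (a point): Centre of the stop's yellow grip tab: 40 mm along the case's x, 14 mm along y, 26 mm high, on the stop's 60 mm high block (so from 66 to 92 mm above the bench, 8 mm below the rim), 15 mm behind the stop's face. Best gripped from above over its 40 mm length.
- lid (a joint): Blue flat lid, 152 by 242 by 8 mm, hinged on the far (+x) rim of the case, in rad: 0 = shut, grows as its front edge rises, 1.57 = upright, 1.65 = end of travel. The stiff hinge (0.4 N m of friction, lid 0.3 kg) keeps it where it is left. It cannot be raised while the latch is over it.
- lid_hinge (a point): Middle of the lid's hinge axis, 100 mm above the bench, 76 mm towards +x from the case's centre; the axis runs along the case's y.
- lid_bar (a point): Middle of the lid's round handle bar, 12 mm thick, 80 mm long along the case's y, on two end posts. With the lid shut: 130 mm in front of (-x) and 54 mm above the hinge axis, 46 mm above the lid's top face, at case y = -50 mm; it turns with the lid. Can be pinched from above, fingers closing along the case's x, lid shut or open (open, 40 mm of room between bar and lid).
- latch (a joint): Red latch lever on a post in front of the case, turning about a vertical axis (rad): 0 = pointing to the case's +x, over the lid's front edge (locked); grows as it swings towards the case's +y; 1.57 = parallel to the case's front (free); end of travel 1.75. It stays where left (about 1 N at the knob moves it) and starts at 0 to 0.15.
- latch_knob (a point): Point on the axis of the latch's upright round red knob, 16 mm thick, standing from 120 to 156 mm above the bench (this point: 142 mm), 52 mm from the latch's pivot. The pivot is at x = -98 mm, y = +50 mm in the case's frame.
- cassette1: Specimen cassette with green grip and window frame (may be absent): black body 90 mm long (x), 32 mm thick (y), 60 mm high on a weighted foot, with a grip block on top 40 mm (x) by 14 mm (y) by 26 mm: 86 mm high in all, about 0.16 kg. Origin: centre of its underside; z up as it stands. Same either way round. Starts upright on the bench; grip from above over the block's 40 mm length.
- cassette2: Specimen cassette with red grip and window frame (may be absent): black body 90 mm long (x), 32 mm thick (y), 60 mm high on a weighted foot, with a grip block on top 40 mm (x) by 14 mm (y) by 26 mm: 86 mm high in all, about 0.16 kg. Origin: centre of its underside; z up as it stands. Same either way round. Starts upright on the bench; grip from above over the block's 40 mm length.
- cassette3: Specimen cassette with blue grip and window frame (may be absent): black body 90 mm long (x), 32 mm thick (y), 60 mm high on a weighted foot, with a grip block on top 40 mm (x) by 14 mm (y) by 26 mm: 86 mm high in all, about 0.16 kg. Origin: centre of its underside; z up as it stands. Same either way round. Starts upright on the bench; grip from above over the block's 40 mm length.
- cassette4: Specimen cassette with white grip and window frame (may be absent): black body 90 mm long (x), 32 mm thick (y), 60 mm high on a weighted foot, with a grip block on top 40 mm (x) by 14 mm (y) by 26 mm: 86 mm high in all, about 0.16 kg. Origin: centre of its underside; z up as it stands. Same either way round. Starts upright on the bench; grip from above over the block's 40 mm length.
- lens: Bystander: loose black camera lens, 58 mm across and 62 mm high, standing on the bench; origin at the centre of its underside. Leave it alone.
- puck: Bystander: loose round LED lamp, 100 mm across and 17 mm high, lying on the bench; origin at the centre of its underside. Leave it alone.
- disc_case: Bystander: loose black flat disc case, 135 by 190 by 14 mm, lying on the bench; origin at the centre of its underside. Leave it alone.

How it is judged:
By the outcome, as a careful person would: the job done as asked, in the order asked, and still so for the second after the job is handed in, with the robot touching nothing.
Of cassette1, cassette2, cassette3, cassette4 only 3 to 4 are there at a start; the rules pass over those that are not, and their reading is None.
At some moment in a run one of cassette1, cassette2, cassette3, cassette4 may be knocked a few centimetres aside while the robot is not near it.
Once in a run the grip may slacken for a moment while it holds something.
It also fails if it takes over 208 s, if anything falls off the work surface, if the arm or the gripper's body presses on something with over 40 N, if the wrist force passes 120 N, or if a joint passes its speed limit or range.

## Working session

There is one attempt and no reset: what is moved stays moved. The work goes in short steps, Python scripts to look and compute and a tool call to move; the robot and the scene stay as the last step left them, time stands still between calls to the robot, and variables do not carry over. Pictures are saved under pics/ and viewed, about 12 in all and at most 16, crops included, and the job is handed in when it is done.

Besides the shell and the picture viewer there is one more tool, called after "Request:" as name(argument=value, ...), one argument or row to a line, values as JSON. play_rows: Moves the arm, as the interface text tells. Its arguments: {"type":"object","properties":{"rows":{"type":"array"},"force":{"type":"number"}},"required":["rows"]}

```bash
mkdir -p pics; ls
cat > h.py <<'E'
import numpy as np, cv2
from workcell import ctrl
def snap(n,f):
    c=ctrl.read_camera(n); cv2.imwrite('pics/'+f+'.png',c['color'][:,:,::-1]); np.savez('pics/'+f+'.npz',**c); return c
E
python3 - <<'E'
from h import *
for n in ['scene','side','wrist']:
    c=snap(n,n+'0'); print(n,c['K'].tolist(),c['R'].tolist(),c['t'].tolist())
print(ctrl.read_state())
a=[cv2.imread(f'pics/{n}0.png') for n in('scene','side')]
E
```

```text
pics
scene [[419.7231572104961, 0.0, 285.15040807301966], [0.0, 419.7231572104961, 210.9740626887058], [0.0, 0.0, 1.0]] [[-0.6266133767815504, 0.7792238453390266, 0.012879242737202083], [0.5508565183123652, 0.45454085170412944, -0.6999640779103339], [-0.5512828423515482, -0.4315122396724634, -0.7140619124009154]] [0.44824105157660904, -0.16494480923685254, 1.3526419905185854]
side [[414.5850948998073, 0.0, 275.1654237840463], [0.0, 414.5850948998073, 208.7042625153809], [0.0, 0.0, 1.0]] [[-0.9924261768815201, -0.12199978687395688, -0.01436438105311188], [-0.0740867314958495, 0.6877028312196924, -0.7222021684740926], [0.09798693615269229, -0.7156681269521009, -0.6915328570706382]] [0.5516724944648171, 0.20761077759308624, 1.1974324303456114]
wrist [[325.19226210127806, 0.0, 272.4429665341317], [0.0, 325.19226210127806, 205.1993318716499], [0.0, 0.0, 1.0]] [[0.2507936551698275, 0.9680392156259024, -0.0016184983615076527], [0.9199849787781972, -0.2378231555743994, 0.3115570340966742], [0.30121451052205117, -0.0796255215557396, -0.9502260757145841]] [-0.5735350682678654, -0.040734818665409726, 0.38035848070914136]
{'time': 0.15, 'joints': array([ 1.11073955e+00,  1.81366325e-01,  1.60775802e+00,  1.44186817e-05,
        1.35376950e+00, -2.06324054e-01]), 'qvel': array([ 1.31427503e-03, -5.06614321e-04, -3.23848187e-03,  1.40659850e-03,
       -4.74940249e-06,  9.25795059e-04]), 'effort': array([ 1.83122189e-03, -4.45257461e+01, -3.51690817e+01, -2.25391627e-04,
        5.89708798e-03, -1.56445532e-05]), 'tool_pos': array([0.14415014, 0.55623289, 0.23860318]), 'tcp_rot': array([-2.19436723e-04,  1.26527832e-01,  9.91962844e-01, -6.12516118e-04]), 'force': array([-0.80271703,  0.25570112,  1.09548542]), 'wrist_torque': array([-0.00699016,  0.00360198,  0.00297883]), 'finger_gap': 1.002701040120228}
```

View pics/scene0.png

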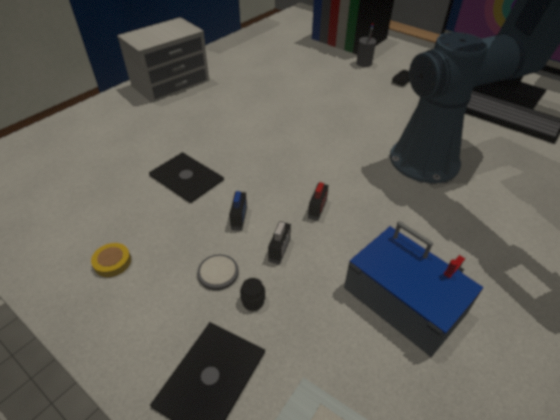

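View pics/side0.png

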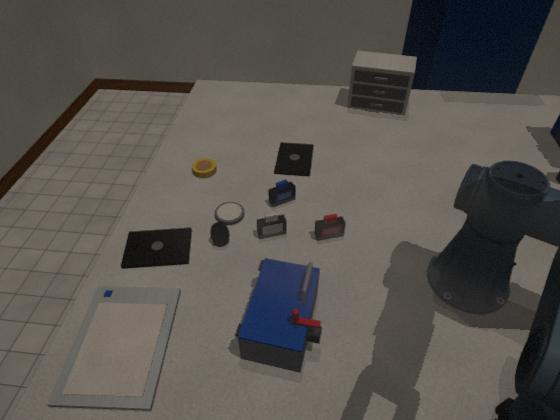

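The case (lid with bar and red latch) stands near the robot. Three cassettes are present: blue (238,200 scene / 282,186 side), white (280,232 / 271,221) and red (320,190 / 330,220). The green one is absent.

```bash
cat >> h.py <<'E'
from scipy.optimize import least_squares
def proj(c,X):
    X=np.atleast_2d(X); p=X@c['R'].T+c['t']
    if np.any(np.abs(c['K'][0,0]-325.19)<.1):   # wrist fisheye
        r=np.hypot(p[:,0],p[:,1]); s=np.arctan2(r,p[:,2])/np.maximum(r,1e-9); return p[:,:2]*s[:,None]*c['K'][0,0]+c['K'][:2,2]
    q=p@c['K'].T; return q[:,:2]/q[:,2:]
def tri(cs,px,x0=(.4,0,.05)):
    r=least_squares(lambda X:np.concatenate([proj(c,X)[0]-p for c,p in zip(cs,px)]),x0); return r.x,np.abs(r.fun).max()
def mask(img,lo,hi,box):
    h=cv2.cvtColor(img,cv2.COLOR_RGB2HSV); m=cv2.inRange(h,np.array(lo),np.array(hi)); k=np.zeros_like(m); x0,y0,x1,y1=box; k[y0:y1,x0:x1]=255; return m&k
def load(f): return dict(np.load('pics/'+f+'.npz'))
E
python3 - <<'E'
from h import *
S=load('scene0');D=load('side0')
def quad(c,box):
    m=mask(c['color'],(105,120,50),(125,255,255),box)
    m=cv2.morphologyEx(m,cv2.MORPH_CLOSE,np.ones((7,7)))
    ct=max(cv2.findContours(m,0,2)[0],key=cv2.contourArea); print(cv2.contourArea(ct),cv2.approxPolyDP(cv2.convexHull(ct),3,True)[:,0].tolist())
quad(S,(330,210,500,360)); quad(D,(230,250,330,360))
def cen(c,box,lo,hi):
    m=mask(c['color'],lo,hi,box); y,x=np.nonzero(m); return (x.mean(),y.mean(),len(x),x.min(),x.max(),y.min(),y.max())
R=(0,150,60),(8,255,255);B=(105,120,60),(125,255,255)
for n,b1,b2,(lo,hi) in [('red',(300,170,335,220),(310,205,350,245),R),('blue',(225,180,255,230),(265,175,300,210),B),('knob',(430,245,475,285),(285,300,330,335),R)]:
    print(n,[np.round(cen(S,b1,lo,hi),1)],[np.round(cen(D,b2,lo,hi),1)])
a=cv2.resize(S['color'][170:300,220:480],None,fx=3,fy=3,interpolation=3)
b=cv2.resize(D['color'][170:370,225:355],None,fx=3,fy=3,interpolation=3)
w=np.zeros((600,800,3),np.uint8)
cv2.imwrite('pics/cS.png',cv2.resize(S['color'][170:350,220:480],None,fx=3,fy=3,interpolation=3)[:,:,::-1])
cv2.imwrite('pics/cD.png',b[:,:,::-1])
E
```

```text
6211.5 [[389, 227], [481, 287], [446, 332], [351, 262]]
4165.0 [[265, 259], [304, 268], [312, 288], [301, 351], [237, 336]]
red [array([319.3, 188.4,  59. , 316. , 323. , 183. , 194. ])] [array([330.5, 216.4,  36. , 325. , 336. , 215. , 218. ])]
blue [array([237.1, 197.1,  55. , 234. , 240. , 192. , 202. ])] [array([281.5, 182.3,  23. , 277. , 286. , 180. , 184. ])]
knob [array([457. , 261.6,  88. , 451. , 463. , 256. , 268. ])] [array([309.7, 321.7,  85. , 294. , 319. , 310. , 327. ])]
```

View pics/cS.png

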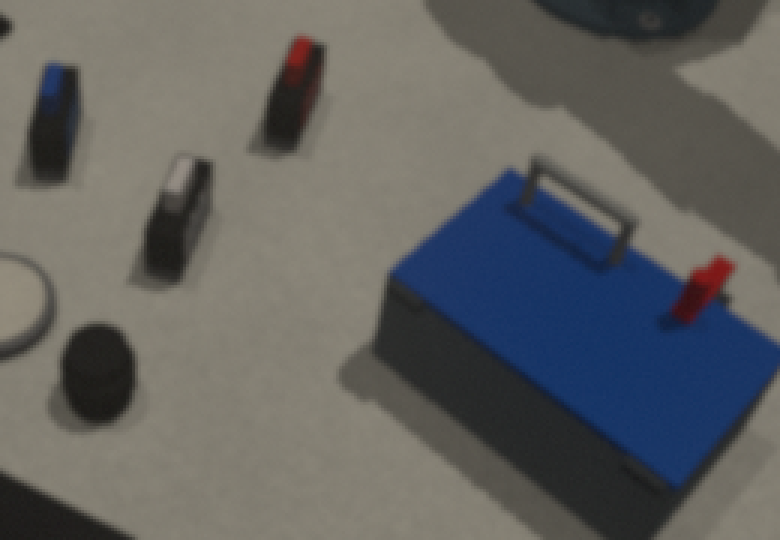

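View pics/cD.png

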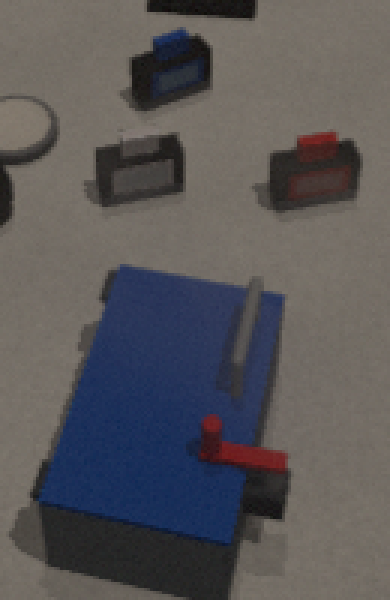

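Run:
```python
from h import *
S=load('scene0');D=load('side0')
s=np.array([[390.7,226.7],[350.7,260],[446,332.7],[481,286.7]]);d=np.array([[320,268.3],[265,258.3],[239,337.7],[303.3,351]])
L=np.array([[-.076,-.121],[.076,-.121],[.076,.121],[-.076,.121]])
for i in range(4): print(tri([S,D],[s[i],d[i]]))
def W(p,q,z): 
    c,n=np.cos(p[2]),np.sin(p[2]); q=np.atleast_2d(q); return np.c_[q@np.array([[c,n],[-n,c]])+p[:2],np.full(len(q),z)]
f=lambda p:np.r_[(proj(S,W(p,L,p[3]))-s).ravel(),(proj(D,W(p,L,p[3]))-d).ravel()]
r=least_squares(f,[.45,.2,0,.108],loss='soft_l1');print('case',r.x.round(4),r.fun.round(1));p=r.x
for a in (0,.05,.1,.15):
    k=[-.098+.052*np.cos(a),.05+.052*np.sin(a)]
    print(a,W(p,k,.12)[0].round(4),proj(D,np.r_[W(p,k,.12),W(p,k,.156)]).round(1).tolist(),proj(S,np.r_[W(p,k,.12),W(p,k,.156)]).round(1).tolist())
b=W(p,[[-.054,-.05]],.154);print('bar',b,proj(S,b),proj(D,b))
o=lambda x,y:(220+x/3,170+y/3); q=lambda x,y:(225+x/3,170+y/3)
for n,a,b in [('blue',(55,80),(172,38)),('white',(180,180),(143,143)),('red',(299,58),(318,146))]:
    print(n,tri([S,D],[o(*a),q(*b)]))
```

```text
(array([0.42456123, 0.08811364, 0.10484254]), np.float64(0.906650445636501))
(array([0.57399325, 0.07049203, 0.10764085]), np.float64(0.2902892050535115))
(array([0.60218062, 0.30795078, 0.10150871]), np.float64(0.4065132673586618))
(array([0.4508425 , 0.32154658, 0.09806627]), np.float64(0.28843625648664784))
case [ 0.5126  0.1963 -0.1177  0.1025] [-1.3 -1.2 -1.6  0.4 -0.2 -0.7  2.3 -0.4  0.2  0.6  0.1  0.6 -0.3  0.
 -0.5  0.9]
0 [0.4728 0.2514 0.12  ] [[296.3, 318.1], [296.7, 309.7]] [[448.5, 269.8], [453.5, 259.4]]
0.05 [0.473 0.254 0.12 ] [[296.1, 319.0], [296.5, 310.6]] [[449.6, 270.5], [454.7, 260.1]]
0.1 [0.4731 0.2566 0.12  ] [[296.0, 320.0], [296.3, 311.6]] [[450.7, 271.1], [455.8, 260.7]]
0.15 [0.4731 0.2592 0.12  ] [[295.9, 321.0], [296.2, 312.6]] [[451.9, 271.7], [457.1, 261.4]]
bar [[0.45308141 0.15300958 0.154     ]] [[414.45630327 231.98237868]] [[307.95925317 276.62088438]]
blue (array([ 0.56534389, -0.28023589,  0.0822089 ]), np.float64(0.3989204827811079))
white (array([ 0.57818499, -0.1276415 ,  0.06857749]), np.float64(0.18889935398732405))
red (array([ 0.39766136, -0.13652968,  0.07322543]), np.float64(0.1719695421800509))
```

```bash
cat >> h.py <<'E'
def W(p,q,z):
    c,n=np.cos(p[2]),np.sin(p[2]); q=np.atleast_2d(q); return np.c_[q@np.array([[c,n],[-n,c]])+p[:2],np.full(len(q),z)]
from scipy.spatial.transform import Rotation as Ro
def pose():
    s=ctrl.read_state(); w,x,y,z=s['tcp_rot']; return s['tool_pos'],Ro.from_quat([x,y,z,w])
def goto(tgt,jaw,cur=None):
    """rotvec to turn tool to point down with tool y at angle jaw (mod pi), then shift (cm, in turned tool axes)"""
    p,R=pose()
    if cur is not None: p,R=cur
    best=None
    for a in (jaw,jaw+np.pi):
        y=np.array([np.cos(a),np.sin(a),0]); z=np.array([0,0,-1.]); T=Ro.from_matrix(np.c_[np.cross(y,z),y,z])
        v=(R.inv()*T).as_rotvec()
        if best is None or np.linalg.norm(v)<np.linalg.norm(best[0]): best=(v,T)
    v,T=best; d=T.inv().apply(np.array(tgt)-p)*100
    print('turn',v.round(3),'deg',round(np.degrees(np.linalg.norm(v)),1),'shift cm',d.round(2),'dist',round(np.linalg.norm(d),1)); return np.array(tgt),T
E
python3 - <<'E'
from h import *
c=load('wrist0'); print(-c['R'].T@c['t'])
p,R=pose(); print(R.inv().apply(-c['R'].T@c['t']-p))
goto([.473,.255,.30],np.pi/2-.118)
E
```

```text
[0.06674488 0.575803   0.3731895 ]
[ 0.0798771  -0.00065792 -0.1345632 ]
turn [-0.001 -0.    -0.136] deg 7.8 shift cm [-36.2  -26.04  -6.14] dist 45.0
```

Request:
play_rows(
  rows=[
    [0,0,-0.068,0,0,0,4],
    [0,0,-0.068,0,0,0,4],
    [0,0,0,-3.02,-2.17,-0.51,4],
    [0,0,0,-3.02,-2.17,-0.51,4],
    [0,0,0,-3.02,-2.17,-0.51,4],
  ],
)

```text
time: 0.57
tool_pos: [0.2268, 0.4803, 0.2542]
tcp_rot: [-0.0, 0.058, 0.998, -0.0]
force: [-0.1, 0.9, -0.0]
finger_gap: 0.469
```

Request:
play_rows(
  rows=[
    [0,0,0,-3.02,-2.17,-0.51,4],
    [0,0,0,-3.02,-2.17,-0.51,4],
    [0,0,0,-3.02,-2.17,-0.51,4],
    [0,0,0,-3.02,-2.17,-0.51,4],
    [0,0,0,-3.02,-2.17,-0.51,4],
  ],
)

```text
time: 0.98
tool_pos: [0.3647, 0.3543, 0.2802]
tcp_rot: [-0.0, 0.059, 0.998, -0.0]
force: [1.0, 0.4, 0.3]
finger_gap: 0.471
```

Request:
play_rows(
  rows=[
    [0,0,0,-3.02,-2.17,-0.51,4],
    [0,0,0,-3.02,-2.17,-0.51,4],
    [0,0,0,-3.02,-2.17,-0.51,4],
    [0,0,0,-3.02,-2.17,-0.51,4],
    [0,0,0,0,0,0,4],
  ],
)

```text
time: 1.4
tool_pos: [0.4782, 0.251, 0.3012]
tcp_rot: [0.002, 0.062, 0.998, -0.001]
force: [0.1, 0.6, 0.8]
finger_gap: 0.47
```

Run:
```python
from h import *
print(pose()[0])
c=snap('wrist','w1');
```

```text
[0.47816717 0.25101136 0.30123085]
```

View pics/w1.png

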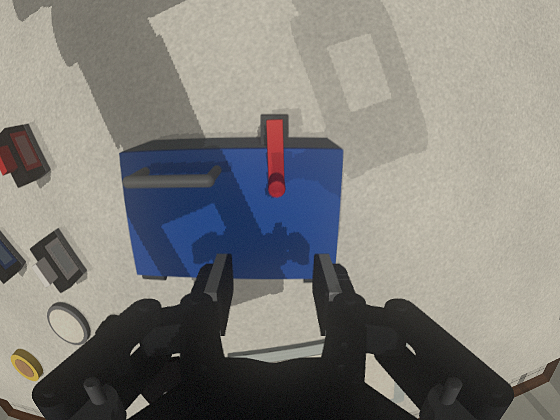

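The wrist view shows the lid's front corners at (121,152) and (343,150), the back corners at (138,277) and (340,281), the knob top at about (277,188), and the bar from (126,182) to (213,182).

Run:
```python
from h import *
c=load('wrist0' if 0 else 'w1');S=load('scene0');D=load('side0')
w=np.array([[121,152],[138,277],[340,282],[343,150]],float)
s=np.array([[390.7,226.7],[350.7,260],[446,332.7],[481,286.7]]);d=np.array([[320,268.3],[265,258.3],[239,337.7],[303.3,351]])
L=np.array([[-.076,-.121],[.076,-.121],[.076,.121],[-.076,.121]])
f0=lambda p:(proj(c,W(p,L,.108))-w).ravel()
f=lambda p:np.r_[f0(p),(proj(S,W(p,L,p[3]))-s).ravel(),(proj(D,W(p,L,p[3]))-d).ravel()]
r=least_squares(f0,[.51,.2,-.1]);print('wrist only',r.x.round(4),r.fun.round(1))
r2=least_squares(f,[.51,.2,-.1,.108],loss='soft_l1');print('all',r2.x.round(4))
for p in (r.x,r2.x):
  print(proj(c,W(p,[[-.054,-.09],[-.054,-.01]],.16)).round(1).tolist())
  for a in (0,.07,.15):
    k=[-.098+.052*np.cos(a),.05+.052*np.sin(a)]; print(a,proj(c,W(p,k,.156)).round(1),W(p,k,.142).round(4))
```

```text
wrist only [ 0.5173  0.1998 -0.1209] [-0.4  2.1  0.9 -0.8 -3.5 -2.8  2.8  0.5]
all [ 0.5159  0.1987 -0.123   0.1068]
[[128.1, 185.2], [210.0, 183.8]]
0 [[277.6 191. ]] [[0.4776 0.255  0.142 ]]
0.07 [[281.7 190.8]] [[0.478  0.2586 0.142 ]]
0.15 [[286.3 190.4]] [[0.478  0.2627 0.142 ]]
[[126.9, 183.7], [208.6, 182.5]]
0 [[276.4 189.8]] [[0.4764 0.254  0.142 ]]
0.07 [[280.4 189.6]] [[0.4767 0.2576 0.142 ]]
0.15 [[285.1 189.1]] [[0.4767 0.2617 0.142 ]]
```

Request:
play_rows(
  rows=[
    [0,0,0,0.2,0.33,3.4,4],
    [0,0,0,0,0,3.4,4],
    [0,0,0,0,0,3.4,4],
    [0,0,0,0,0,3.4,4],
    [0,0,0,0,0,1.7,4],
  ],
)

```text
time: 1.87
tool_pos: [0.4683, 0.259, 0.1428]
tcp_rot: [-0.003, 0.058, 0.998, -0.001]
force: [-1.4, -0.3, -0.2]
finger_gap: 0.471
```

Request:
play_rows(
  rows=[
    [0,0,0,0,0,1.7,4],
    [0,0,0,0,0,0,1.4],
    [0,0,0,0,0,0,1.2],
    [0,0,0,0,0,0,1.2],
    [0,0,0,0,0,0,1.2],
  ],
  force=25,
)

```text
time: 2.28
tool_pos: [0.4704, 0.2592, 0.13]
tcp_rot: [-0.002, 0.059, 0.998, -0.0]
force: [-3.6, 0.9, -10.0]
finger_gap: 0.172
```

Run:
```python
from h import *
p,R=pose(); print(p,ctrl.read_state()['finger_gap'])
P=[.516,.199,-.122]
k=W(P,[-.098,.05],p[2])[0]; o=p-(W(P,[-.046,.05],p[2])[0]); print('off',o)
prev=p;
for a in np.linspace(0,1.62,13)[1:]:
    t=W(P,[-.098+.052*np.cos(a),.05+.052*np.sin(a)],p[2])[0]+o
    print(round(a,2),(R.inv().apply(t-prev)*100).round(2).tolist()); prev=t
```

```text
[0.47036482 0.2592048  0.12997935] 0.17209598773217458
off [-0.00606197  0.00497835  0.        ]
0.14 [0.04, 0.7, -0.0]
0.27 [0.14, 0.69, 0.0]
0.4 [0.23, 0.66, 0.0]
0.54 [0.32, 0.63, 0.0]
0.68 [0.4, 0.58, 0.0]
0.81 [0.47, 0.52, 0.0]
0.94 [0.54, 0.45, 0.0]
1.08 [0.59, 0.37, 0.0]
1.22 [0.64, 0.29, 0.0]
1.35 [0.67, 0.2, 0.0]
1.48 [0.69, 0.11, 0.0]
1.62 [0.7, 0.02, 0.0]
```

Request:
play_rows(
  rows=[
    [0,0,0,0.04,0.7,0,1.2],
    [0,0,0,0.14,0.69,0,1.2],
    [0,0,0,0.23,0.66,0,1.2],
    [0,0,0,0.32,0.63,0,1.2],
    [0,0,0,0.4,0.58,0,1.2],
  ],
)

```text
time: 2.7
tool_pos: [0.4643, 0.2912, 0.13]
tcp_rot: [-0.0, 0.059, 0.998, -0.002]
force: [-1.7, -8.7, -11.2]
finger_gap: 0.175
```

Request:
play_rows(
  rows=[
    [0,0,0,0.47,0.52,0,1.2],
    [0,0,0,0.54,0.45,0,1.2],
    [0,0,0,0.59,0.37,0,1.2],
    [0,0,0,0.64,0.29,0,1.2],
    [0,0,0,0.67,0.2,0,1.2],
  ],
)

```text
time: 3.12
tool_pos: [0.4375, 0.31, 0.1296]
tcp_rot: [-0.001, 0.058, 0.998, -0.005]
force: [2.7, -25.5, -9.0]
finger_gap: 0.176
```

Request:
play_rows(
  rows=[
    [0,0,0,0.69,0.11,0,1.2],
    [0,0,0,0.7,0.02,0,1.2],
    [0,0,0,0.2,0,0,1.2],
    [0,0,0,0,0,0,1.2],
    [0,0,0,0,0,0,1.2],
  ],
)

```text
time: 3.53
tool_pos: [0.426, 0.3106, 0.1302]
tcp_rot: [0.003, 0.059, 0.998, -0.006]
force: [14.6, -31.1, -13.8]
finger_gap: 0.177
```

Request:
play_rows(
  rows=[
    [0,0,0,0,0,0,4],
    [0,0,0,0,0,0,4],
    [0,0,0,0,0,0,4],
    [0,0,0,0,0,-3,4],
    [0,0,0,0,0,-3,4],
  ],
)

```text
time: 3.95
tool_pos: [0.4213, 0.3176, 0.1907]
tcp_rot: [-0.001, 0.059, 0.998, -0.0]
force: [1.1, 0.2, 1.0]
finger_gap: 0.465
```

Request:
play_rows(
  rows=[
    [0,0,0,0,0,-3,4],
    [0,0,0,0,0,-3,4],
    [0,0,0,0,0,0,4],
    [0,0,0,0,0,0,4],
    [0,0,0,0,0,0,4],
  ],
)

```text
time: 4.37
tool_pos: [0.4221, 0.3179, 0.2509]
tcp_rot: [0.001, 0.058, 0.998, 0.0]
force: [-1.4, -0.1, -0.1]
finger_gap: 0.469
```

Run:
```python
from h import *
c=snap('wrist','w2'); P=[.516,.199,-.122]
a=np.arange(0,1.76,.25)
p,R=pose();print(p)
k=[.516,.199]
b=W(P,[-.054,-.05],.143)[0]; print('bar',b)
goto([b[0],b[1],.30],-.122)
```

```text
[0.42165666 0.31754124 0.24986104]
bar [0.45631649 0.15594331 0.143     ]
turn [ 0.000e+00 -1.000e-03 -1.566e+00] deg 89.7 shift cm [15.62 -5.41 -5.01] dist 17.3
```

View pics/w2.png

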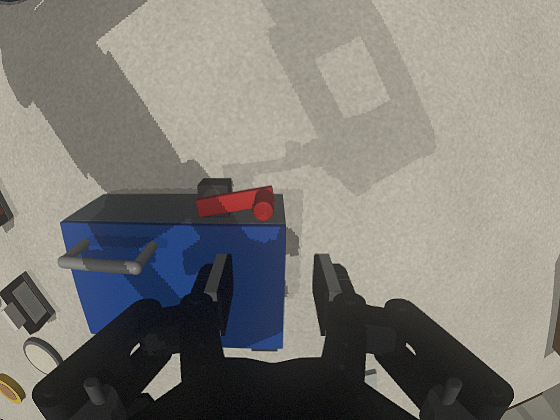

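The latch now lies nearly parallel to the front, with the knob top at (264,211).

```bash
cat >> h.py <<'E'
def onplane(c,px,z): # world point at height z seen at px
    r=least_squares(lambda q:proj(c,[q[0],q[1],z])[0]-px,[.5,.2]); return np.r_[r.x,z]
def incase(P,X):
    return np.array([[np.cos(P[2]),np.sin(P[2])],[-np.sin(P[2]),np.cos(P[2])]])@(X[:2]-np.array(P[:2]))
E
python3 - <<'E'
from h import *
c=load('w2');P=[.516,.199,-.122]
k=onplane(c,[264,211],.156); q=incase(P,k); print(k,q,'angle',np.arctan2(q[1]-.05,q[0]+.098))
for n,z in (((62,222),.108),((285,226),.108)): print(incase(P,onplane(c,n,z)))
for n in ((62,262),(133,267)): print('bar end',incase(P,onplane(c,n,.158)))
E
```

```text
[0.42134873 0.31106774 0.156     ] [-0.10758613  0.09971593] angle 1.7612766605456114
[-0.07630453 -0.11913221]
[-0.07629456  0.11777664]
bar end [-0.05600478 -0.09025771]
bar end [-0.05673982 -0.01266609]
```

Request:
play_rows(
  rows=[
    [0,0,-0.12,0,0,-1,5],
    [0,0,-0.12,0,0,-1,5],
    [0,0,-0.12,0,0,-1,5],
    [0,0,-0.12,0,0,-1,5],
    [0,0,-0.12,0,0,-1,5],
  ],
)

```text
time: 4.83
tool_pos: [0.4215, 0.3172, 0.2991]
tcp_rot: [-0.002, -0.242, 0.97, -0.0]
force: [0.3, -0.2, 0.5]
finger_gap: 0.586
```

Request:
play_rows(
  rows=[
    [0,0,-0.12,0,0,0,5],
    [0,0,-0.12,0,0,0,5],
    [0,0,-0.12,0,0,0,5],
    [0,0,-0.12,0,0,0,5],
    [0,0,-0.12,0,0,0,5],
  ],
)

```text
time: 5.25
tool_pos: [0.4215, 0.3172, 0.2987]
tcp_rot: [-0.001, -0.518, 0.856, 0.0]
force: [-0.3, -0.6, 0.2]
finger_gap: 0.583
```

Request:
play_rows(
  rows=[
    [0,0,-0.12,0,0,0,5],
    [0,0,-0.12,0,0,0,5],
    [0,0,-0.12,0,0,0,5],
    [0,0,0,4,-1.35,0,5],
    [0,0,0,4,-1.35,0,5],
  ],
)

```text
time: 5.67
tool_pos: [0.4373, 0.2362, 0.2987]
tcp_rot: [-0.001, -0.662, 0.749, 0.001]
force: [2.1, -0.8, -0.1]
finger_gap: 0.586
```

Request:
play_rows(
  rows=[
    [0,0,0,4,-1.35,0,5],
    [0,0,0,3.6,-1.35,0,5],
    [0,0,0,0,0,0,5],
    [0,0,0,0,0,0,5],
    [0,0,0,0,0,0,5],
  ],
)

```text
time: 6.08
tool_pos: [0.455, 0.1576, 0.2994]
tcp_rot: [-0.001, -0.66, 0.751, 0.001]
force: [-0.5, -0.3, -0.7]
finger_gap: 0.584
```

Run:
```python
from h import *
P=[.516,.199,-.122]
b=W(P,[-.055,-.05],.143)[0]; goto(b,-.122); print(pose()[0],ctrl.read_state()['joints'].round(2))
```

```text
turn [ 0.002  0.    -0.007] deg 0.4 shift cm [ 0.14 -0.05 15.64] dist 15.6
[0.45504991 0.15755508 0.2994475 ] [ 0.09 -0.08  1.76  0.    1.47 -2.93]
```

Request:
play_rows(
  rows=[
    [0,0,0.12,0,0,0,5],
    [0,0,0.12,0,0,0,5],
    [0,0,0.12,0,0,0,5],
    [0,0,0.12,0,0,0,5],
    [0,0,0.12,0,0,0,5],
  ],
)

```text
time: 6.5
tool_pos: [0.4547, 0.1592, 0.2999]
tcp_rot: [-0.001, -0.407, 0.913, 0.0]
force: [-0.3, 0.3, -0.6]
finger_gap: 0.585
```

Request:
play_rows(
  rows=[
    [0,0,0.12,0,0,0,5],
    [0,0,0.12,0,0,0,5],
    [0,0,0.12,0,0,0,5],
    [0,0,0.12,0,0,0,5],
    [0,0,0.12,0,0,0,5],
  ],
)

```text
time: 6.92
tool_pos: [0.4548, 0.1593, 0.2999]
tcp_rot: [-0.001, -0.119, 0.993, 0.0]
force: [0.5, 0.7, -0.3]
finger_gap: 0.587
```

Request:
play_rows(
  rows=[
    [0,0,0.12,0,0,0,5],
    [0,0,0.12,0,0,0,5],
    [0,0,0.12,0,0,0,5],
    [0,0,0.12,0,0,0,5],
    [0,0,0.12,0,0,0,5],
  ],
)

```text
time: 7.33
tool_pos: [0.4547, 0.1593, 0.2999]
tcp_rot: [-0.001, 0.179, 0.984, 0.0]
force: [-0.2, -0.5, -0.4]
finger_gap: 0.587
```

Request:
play_rows(
  rows=[
    [0,0,0.12,0,0,0,5],
    [0,0,0.12,0,0,0,5],
    [0,0,0.12,0,0,0,5],
    [0,0,0.12,0,0,0,5],
    [0,0,0.12,0,0,0,5],
  ],
)

```text
time: 7.75
tool_pos: [0.4548, 0.1593, 0.2999]
tcp_rot: [-0.001, 0.462, 0.887, -0.0]
force: [-0.6, 0.1, 0.0]
finger_gap: 0.588
```

Request:
play_rows(
  rows=[
    [0,0,0.12,0,0,0,5],
    [0,0,0.12,0,0,0,5],
    [0,0,0.12,0,0,0,5],
    [0,0,0.12,0,0,0,5],
    [0,0,0.12,0,0,0,5],
  ],
)

```text
time: 8.17
tool_pos: [0.4547, 0.1593, 0.2998]
tcp_rot: [-0.001, 0.703, 0.711, -0.0]
force: [0.2, -0.7, 0.9]
finger_gap: 0.586
```

Request:
play_rows(
  rows=[
    [0,0,0.12,0,0,0,5],
    [0,0,0,-0.14,0,4,5],
    [0,0,0,0,0,4,5],
    [0,0,0,0,0,4,5],
    [0,0,0,0,0,2,5],
  ],
)

```text
time: 8.58
tool_pos: [0.4516, 0.1576, 0.1554]
tcp_rot: [-0.002, 0.743, 0.669, -0.003]
force: [-0.5, -0.1, -0.6]
finger_gap: 0.586
```

Request:
play_rows(
  rows=[
    [0,0,0,0,0,1.6,5],
    [0,0,0,0,0,0,5],
    [0,0,0,0,0,0,1],
    [0,0,0,0,0,0,0.8],
    [0,0,0,0,0,0,0.8],
  ],
  force=30,
)

```text
time: 9.0
tool_pos: [0.4564, 0.1567, 0.1461]
tcp_rot: [0.001, 0.744, 0.669, 0.001]
force: [-0.6, 0.5, 0.6]
finger_gap: 0.166
```

Request:
play_rows(
  rows=[
    [0,0,0,0,0,0,0.8],
    [0,0,0,0,0,0,0.8],
    [0,0,0,0,0,0,0.8],
  ],
)

```text
time: 9.25
tool_pos: [0.4563, 0.1566, 0.146]
tcp_rot: [0.0, 0.744, 0.668, 0.001]
force: [-1.5, 3.0, 5.6]
finger_gap: 0.126
```

Run:
```python
from h import *
P=[.516,.199,-.122]
p,R=pose(); q=incase(P,p); print(p,q,ctrl.read_state()['finger_gap'],R.as_matrix().round(3).tolist(),ctrl.read_state()['joints'].round(2))
g=np.array([q[0]-.076,p[2]+.011-.1]); print('bar rel hinge',g)
th0=np.arctan2(54,130); rad=np.hypot(.130,.054); prev=None
for a in np.arange(0,1.6201,.09):
    t=np.array([-rad*np.cos(th0+a),rad*np.sin(th0+a)])
    if prev is not None: 
        d=t-prev; v=W([0,0,P[2]],[d[0],0],d[1])[0]; print(round(a,2),(R.inv().apply(v)*100).round(2).tolist())
    prev=t
```

```text
[0.45625324 0.15657606 0.14601711] [-0.05413978 -0.04937965] 0.12637642643758948 [[0.107, 0.994, 0.003], [0.994, -0.107, 0.001], [0.002, 0.002, -1.0]] [0.08 0.08 1.92 0.   1.14 0.19]
bar rel hinge [-0.13013978  0.05701711]
0.09 [-0.01, 0.54, -1.15]
0.18 [-0.01, 0.64, -1.09]
0.27 [-0.01, 0.74, -1.03]
0.36 [-0.01, 0.83, -0.96]
0.45 [-0.01, 0.91, -0.88]
0.54 [-0.01, 0.98, -0.8]
0.63 [-0.01, 1.05, -0.7]
0.72 [-0.02, 1.11, -0.61]
0.81 [-0.02, 1.16, -0.5]
0.9 [-0.02, 1.2, -0.4]
0.99 [-0.02, 1.23, -0.29]
1.08 [-0.02, 1.25, -0.18]
1.17 [-0.02, 1.26, -0.06]
1.26 [-0.02, 1.27, 0.05]
1.35 [-0.02, 1.26, 0.16]
1.44 [-0.02, 1.24, 0.28]
1.53 [-0.02, 1.21, 0.39]
1.62 [-0.02, 1.17, 0.49]
```

Request:
play_rows(
  rows=[
    [0,0,0,0,0.54,-1.15,0.5],
    [0,0,0,0,0.64,-1.09,0.5],
    [0,0,0,0,0.74,-1.03,0.5],
    [0,0,0,0,0.83,-0.96,0.5],
    [0,0,0,0,0.91,-0.88,0.5],
  ],
  force=40,
)

```text
time: 9.67
tool_pos: [0.4885, 0.1526, 0.1955]
tcp_rot: [-0.003, 0.744, 0.668, -0.003]
force: [-14.1, 2.9, 6.1]
finger_gap: 0.119
```

Request:
play_rows(
  rows=[
    [0,0,0,-0.01,0.98,-0.8,0.5],
    [0,0,0,-0.01,1.05,-0.7,0.5],
    [0,0,0,-0.02,1.11,-0.61,0.5],
    [0,0,0,-0.02,1.16,-0.5,0.5],
    [0,0,0,-0.02,1.2,-0.4,0.5],
  ],
)

```text
time: 10.08
tool_pos: [0.5459, 0.1455, 0.2286]
tcp_rot: [-0.0, 0.744, 0.668, -0.001]
force: [-11.1, 1.7, 11.3]
finger_gap: 0.124
```

Request:
play_rows(
  rows=[
    [0,0,0,-0.02,1.23,-0.29,0.5],
    [0,0,0,-0.02,1.25,-0.18,0.5],
    [0,0,0,-0.02,1.26,-0.06,0.5],
    [0,0,0,-0.02,1.27,0.05,0.5],
    [0,0,0,-0.02,1.26,0.16,0.5],
  ],
)

```text
time: 10.5
tool_pos: [0.6087, 0.1377, 0.2304]
tcp_rot: [-0.0, 0.744, 0.668, -0.0]
force: [-5.2, 2.3, 4.8]
finger_gap: 0.121
```

Request:
play_rows(
  rows=[
    [0,0,0,-0.02,1.24,0.28,0.5],
    [0,0,0,-0.02,1.21,0.39,0.5],
    [0,0,0,-0.02,1.17,0.49,0.5],
    [0,0,0,0,0,0,0.5],
    [0,0,0,0,0,0,0.5],
  ],
)

```text
time: 10.92
tool_pos: [0.6462, 0.133, 0.2187]
tcp_rot: [0.001, 0.744, 0.668, 0.001]
force: [3.2, 2.2, 2.6]
finger_gap: 0.123
```

Run:
```python
from h import *
P=[.516,.199,-.122]
p,R=pose(); q=incase(P,p); print(p,q)
g=np.array([q[0]-.076,p[2]+.011-.1]); print('bar rel hinge',g,'angle',np.pi-np.arctan2(g[1],g[0])-np.arctan2(54,130),ctrl.read_state()['force'])
snap('scene','s2');snap('side','d2')
```

```text
[0.64620406 0.1330137  0.21865897] [ 0.13726665 -0.04965032]
bar rel hinge [0.06126665 0.12965897] angle 1.6185222681365217 [3.20115478 2.17621269 2.64576901]
```

View pics/s2.png

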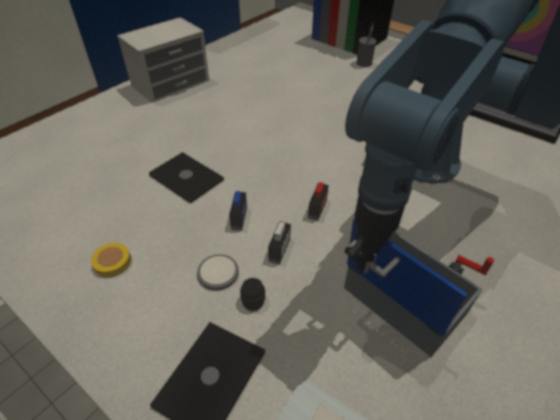

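Lid is open (≈1.62 rad). I'll release it, back off and look into the case.

Request:
play_rows(
  rows=[
    [0,0,0,0,0,0,3.5],
    [0,0,0,0,0,0,3.5],
    [0,0,0,0,0,0,3.5],
    [0,0,0,0,0,-3,3.5],
    [0,0,0,0,0,-4,3.5],
  ],
)

```text
time: 11.43
tool_pos: [0.6413, 0.1329, 0.2824]
tcp_rot: [-0.004, 0.744, 0.668, -0.004]
force: [0.6, 0.2, 0.5]
finger_gap: 0.408
```

Request:
play_rows(
  rows=[
    [0,0,0,0,0,-4,3.5],
    [0,0,0,0,-4,-1,5],
    [0,0,0,0,-4,0,6],
    [0,0,0,0,-4,0,6],
    [0,0,0,0,-4,0,6],
  ],
)

```text
time: 11.85
tool_pos: [0.4832, 0.1501, 0.3368]
tcp_rot: [-0.0, 0.744, 0.668, -0.001]
force: [-1.0, 1.7, 0.6]
finger_gap: 0.698
```

Request:
play_rows(
  rows=[
    [0,0,0,0,-4,0,6],
    [0,0,0,0,0,0,6],
    [0,0,0,0,0,0,6],
    [0,0,0,0,0,0,6],
    [0,0,0,0,0,0,6],
  ],
)

```text
time: 12.27
tool_pos: [0.4464, 0.1544, 0.3374]
tcp_rot: [0.0, 0.744, 0.668, 0.0]
force: [-0.6, -0.6, -0.5]
finger_gap: 0.705
```

Run:
```python
from h import *
print(pose()[0]); snap('wrist','w3')
```

```text
[0.44641865 0.15437198 0.33744927]
```

View pics/w3.png

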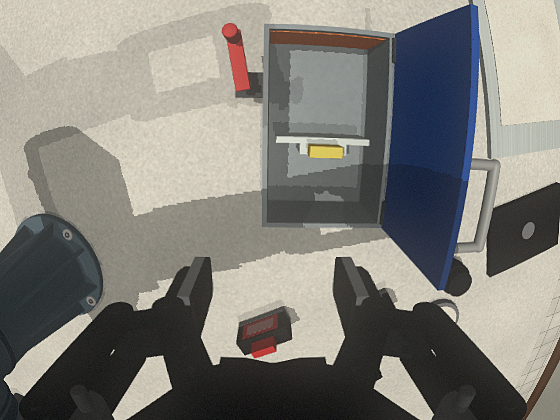

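The open case: rim corners at (265,25), (394,35), (386,227) and (263,226). The stop plate's top edge runs from (276,139) to (369,142), the yellow tab is at (326,152), and the orange wall is at the top. The red cassette is at (263,335).

Run:
```python
from h import *
c=load('w3');P0=[.516,.199,-.122]
w=np.array([[263,226.5],[386,227.5],[394,36],[265,25]],float)
L=np.array([[-.076,-.121],[.076,-.121],[.076,.121],[-.076,.121]])
f=lambda p:(proj(c,W(p,L,.1))-w).ravel()
r=least_squares(f,P0,loss='soft_l1');print(r.x.round(4),r.fun.round(1)); print('fix',f(P0).round(1))
m=mask(c['color'],(22,120,100),(34,255,255),(290,130,360,170)); y,x=np.nonzero(m); print('tab',x.mean(),y.mean(),x.min(),x.max(),y.min(),y.max())
for P in(P0,r.x):
    for n,px,z in (('tab c',(326,152),.086),('tab top back edge',(326,146),.092),('plate top L',(277,140),.066),('plate R',(369,143),.066)):
        print(n,incase(P,onplane(c,px,z)).round(4))
for n,z in (('knob',.156),): q=incase(P0,onplane(c,(229,29),z)); print(q,np.arctan2(q[1]-.05,q[0]+.098))
```

```text
[ 0.5177  0.195  -0.1158] [ 0.8  1.4 -3.7  0.5  0.9 -2.2 -0.3 -0.4]
fix [-1.6 -1.8 -5.5 -1.9 -0.2 -5.  -1.5 -3.8]
tab 324.9641025641026 151.58461538461538 308 342 144 157
tab c [ 0.0009 -0.0316]
tab top back edge [-0.0005 -0.0235]
plate top L [-0.0582 -0.0209]
plate R [ 0.0605 -0.0206]
tab c [-0.0014 -0.0279]
tab top back edge [-0.0028 -0.0198]
plate top L [-0.0605 -0.0168]
plate R [ 0.0582 -0.0172]
[-0.10718073  0.09922178] 1.755195147669116
```

Stop gap is about 0.13 m, which leaves room for the three cassettes, so it can stay for now. Next, look over the cassettes.

Request:
play_rows(
  rows=[
    [0,0,0,-3.67,0.84,-0.25,7],
    [0,0,0,-3.67,0.84,-0.25,7],
    [0,0,0,-3.67,0.84,-0.25,7],
    [0,0,0,-3.67,0.84,-0.25,7],
    [0,0,0,-3.67,0.84,-0.25,7],
  ],
)

```text
time: 12.73
tool_pos: [0.4685, -0.0346, 0.3497]
tcp_rot: [-0.0, 0.744, 0.668, -0.0]
force: [0.7, 0.4, -1.0]
finger_gap: 0.818
```

Request:
play_rows(
  rows=[
    [0,0,0,-3.67,0.84,-0.25,7],
    [0,0,0,-3.67,0.84,-0.25,7],
    [0,0,0,-3.67,0.84,-0.25,7],
    [0,0,0,-3.67,0.84,-0.25,7],
    [0,0,0,-3.67,0.84,-0.25,7],
  ],
)

```text
time: 13.15
tool_pos: [0.4903, -0.2222, 0.3618]
tcp_rot: [-0.0, 0.744, 0.668, -0.0]
force: [0.1, 0.1, -0.3]
finger_gap: 0.821
```

Request:
play_rows(
  rows=[
    [0,0,0,0,0,0,7],
    [0,0,0,0,0,0,7],
    [0,0,0,0,0,0,7],
    [0,0,0,0,0,0,7],
  ],
)

```text
time: 13.48
tool_pos: [0.4901, -0.2185, 0.3619]
tcp_rot: [-0.001, 0.744, 0.669, 0.0]
force: [-0.6, -0.3, -0.2]
finger_gap: 0.818
```

Run:
```python
from h import *
print(pose()[0]); snap('wrist','w4')
```

```text
[ 0.4901474  -0.21849985  0.36187818]
```

View pics/w4.png

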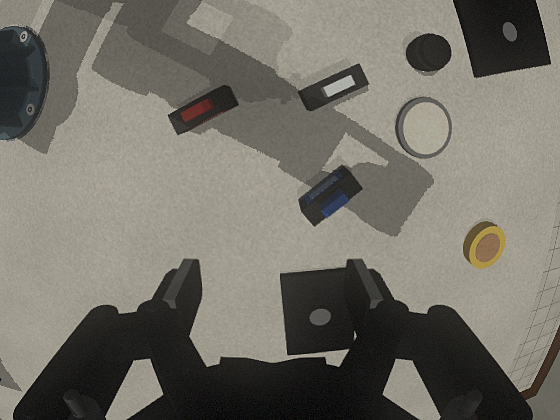

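Run:
```python
from h import *
c=load('w4'); img=c['color']
h=cv2.cvtColor(img,cv2.COLOR_RGB2HSV)
ms={'red':mask(img,(0,150,50),(10,255,255),(160,75,245,140))|mask(img,(170,150,50),(180,255,255),(160,75,245,140)),
'white':mask(img,(0,0,150),(180,60,255),(318,70,360,102)),
'blue':mask(img,(105,130,70),(125,255,255),(295,160,365,230))}
for n,m in ms.items():
    for ct in cv2.findContours(m,0,2)[0]:
        if cv2.contourArea(ct)<40: continue
        r=cv2.minAreaRect(ct); b=cv2.boxPoints(r); ctr=onplane(c,r[0],.086)
        X=np.array([onplane(c,q,.086)[:2] for q in b]); e=[X[1]-X[0],X[2]-X[1]]; e=max(e,key=np.linalg.norm)
        print(n,cv2.contourArea(ct),np.round(r[0],1),np.round(r[1],1),'ctr',ctr.round(4),'len',np.linalg.norm(X[1]-X[0]).round(3),np.linalg.norm(X[2]-X[1]).round(3),'yaw',np.arctan2(e[1],e[0]).round(3), np.percentile(h[...,2][m>0],[10,50,90]))
cv2.imwrite('pics/cw4.png',cv2.resize(img[55:235,160:375],None,fx=3.6,fy=3.3,interpolation=3)[:,:,::-1])
```

```text
red 85.0 [196.2 109.6] [ 9.5 18.3] ctr [ 0.4016 -0.1363  0.086 ] len 0.024 0.012 yaw 0.348 [ 88. 104. 109.]
white 40.0 [352.5  98. ] [ 6. 13.] ctr [ 0.5999 -0.1422  0.086 ] len 0.017 0.008 yaw -0.051 [155.7 175.  183. ]
white 273.0 [338.8  85.5] [10.6 29.5] ctr [ 0.5836 -0.1252  0.086 ] len 0.038 0.013 yaw 0.377 [155.7 175.  183. ]
```

View pics/cw4.png

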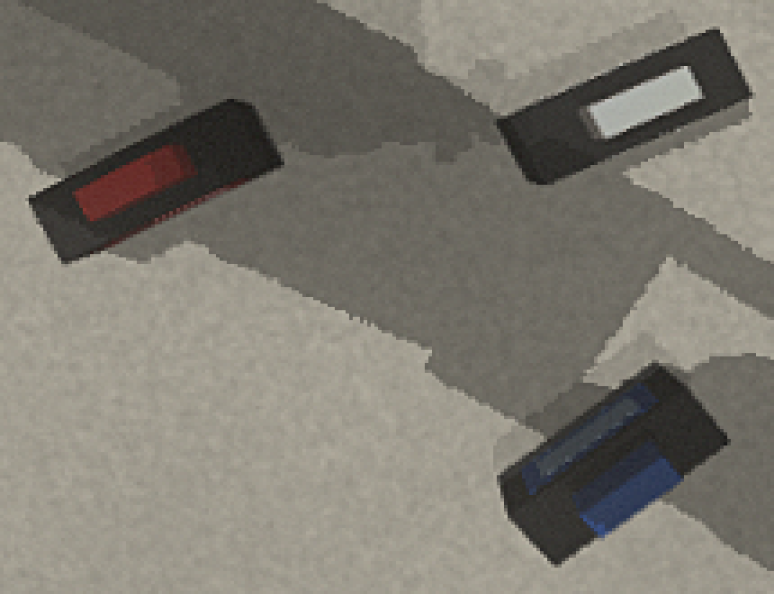

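Run:
```python
from h import *
c=load('w4')
L=np.array([[-.02,.007],[.02,.007],[.02,-.007],[-.02,-.007]])
for n,q,x0 in (('red',[(74,194),(172,148),(187,178),(90,223)],(.4,-.13,.3)),('white',[(588,107),(688,66),(703,97),(605,138)],(.58,-.12,.3)),('blue',[(582,510),(664,458),(682,482),(600,537)],(.56,-.28,.4))):
    px=np.array(q)/[3.6,3.3]+[160,55]
    r=least_squares(lambda p:(proj(c,W(p,L,.086))-px).ravel(),x0); print(n,r.x.round(4),r.fun.round(1))
    if n=='red': red=r.x
T=goto([red[0],red[1],.25],red[2])
goto([red[0],red[1],.076],red[2])
```

```text
red [ 0.4012 -0.1385  0.3153] [-0.2 -0.3 -0.1 -0.4  0.4  0.3 -0.1  0.5]
white [ 0.5845 -0.1256  0.3606] [-0.3 -0.2 -0.  -0.4  0.5  0.2 -0.2  0.4]
blue [ 0.5687 -0.2828  0.5413] [-1.   0.6  0.4 -0.7  1.  -0.  -0.3  0.2]
turn [-0.    -0.    -0.421] deg 24.1 shift cm [10.34 -5.98 11.21] dist 16.4
turn [-0.    -0.    -0.421] deg 24.1 shift cm [10.34 -5.98 28.61] dist 31.0
```

Request:
play_rows(
  rows=[
    [0,0,-0.105,0,0,2.5,7],
    [0,0,-0.105,0,0,2.5,7],
    [0,0,-0.105,0,0,2.5,7],
    [0,0,-0.105,0,0,2.5,7],
    [0,0,0,3.45,-1.99,0.5,7],
  ],
)

```text
time: 13.95
tool_pos: [0.4604, -0.1927, 0.2491]
tcp_rot: [-0.006, 0.586, 0.81, -0.0]
force: [-1.7, 1.6, -0.8]
finger_gap: 0.818
```

Request:
play_rows(
  rows=[
    [0,0,0,3.45,-1.99,0.5,7],
    [0,0,0,3.45,-1.99,0.5,7],
    [0,0,0,0,0,3,7],
    [0,0,0,0,0,3,7],
    [0,0,0,0,0,3,7],
  ],
)

```text
time: 14.37
tool_pos: [0.4019, -0.1381, 0.1579]
tcp_rot: [0.003, 0.587, 0.809, 0.0]
force: [0.9, 0.2, -0.8]
finger_gap: 0.819
```

Request:
play_rows(
  rows=[
    [0,0,0,0,0,0,7],
    [0,0,0,0,0,0,7],
    [0,0,0,0,0,0,7],
  ],
)

```text
time: 14.62
tool_pos: [0.4022, -0.1393, 0.1588]
tcp_rot: [0.001, 0.588, 0.809, 0.0]
force: [-0.1, 0.6, 0.3]
finger_gap: 0.82
```

Run:
```python
from h import *
goto([.4012,-.1385,.076],.315); print(pose()[0])
c=snap('wrist','w5')
m=mask(c['color'],(0,150,50),(10,255,255),(150,60,400,300))|mask(c['color'],(170,150,50),(180,255,255),(150,60,400,300))
for ct in cv2.findContours(m,0,2)[0]:
    if cv2.contourArea(ct)>60: r=cv2.minAreaRect(ct); print(r, onplane(c,r[0],.086))
print(proj(c,[.4012,-.1385,.086]))
```

```text
turn [ 0.001  0.001 -0.001] deg 0.1 shift cm [ 0.1  -0.07  8.28] dist 8.3
[ 0.40220167 -0.13926058  0.15883949]
((271.0, 211.0), (28.0, 58.0), 90.0) [ 0.39901646 -0.13283644  0.086     ]
((285.4010009765625, 177.53997802734375), (10.296781539916992, 55.007808685302734), 88.56790161132812) [ 0.40084251 -0.10783949  0.086     ]
[[271.4901874  219.38849124]]
```

Request:
play_rows(
  rows=[
    [0,0,0,0.25,-0.1,3,7],
    [0,0,0,0,0,3,7],
    [0,0,0,0,0,2.2,7],
    [0,0,0,0,0,0,7],
    [0,0,0,0,0,0,3.5],
  ],
  force=60,
)

```text
time: 15.08
tool_pos: [0.4, -0.1373, 0.076]
tcp_rot: [-0.0, 0.588, 0.809, 0.0]
force: [0.1, 0.2, -0.0]
finger_gap: 0.7
```

Request:
play_rows(
  rows=[
    [0,0,0,0,0,0,3.5],
    [0,0,0,0,0,0,3.5],
    [0,0,0,0,0,0,3.5],
    [0,0,0,0,0,0,3.5],
    [0,0,0,0,0,0,3.5],
  ],
)

```text
time: 15.5
tool_pos: [0.4013, -0.1383, 0.0778]
tcp_rot: [0.002, 0.588, 0.809, -0.0]
force: [-1.0, 0.4, 5.3]
finger_gap: 0.447
```

Request:
play_rows(
  rows=[
    [0,0,0,0,0,-2,3.5],
    [0,0,0,0,0,-3.5,3.5],
    [0,0,0,0,0,-3.5,3.5],
    [0,0,0,0,0,-3.5,3.5],
    [0,0,0,0,0,-3.5,3.5],
  ],
)

```text
time: 15.92
tool_pos: [0.3997, -0.1372, 0.2388]
tcp_rot: [0.002, 0.588, 0.809, 0.0]
force: [0.2, -0.6, -1.2]
finger_gap: 0.45
```

Run:
```python
from h import *
P=[.5168,.197,-.119]
s=ctrl.read_state();print(pose()[0],s['finger_gap'],s['force'])
t=W(P,[0,.095],.25)[0]; print(t); goto(t,P[2])
```

```text
[ 0.39973654 -0.13715646  0.23884756] 0.44980566790094334 [ 0.20486032 -0.56176189 -1.18101724]
[0.52807834 0.29132815 0.25      ]
turn [0.002 0.002 0.432] deg 24.8 shift cm [44.07  7.66 -1.12] dist 44.7
```

Request:
play_rows(
  rows=[
    [0,0,0.108,0,0,0,3.5],
    [0,0,0.108,0,0,0,3.5],
    [0,0,0.108,0,0,0,3.5],
    [0,0,0.108,0,0,0,3.5],
    [0,0,0,3.67,0.64,-0.09,3.5],
  ],
)

```text
time: 16.33
tool_pos: [0.4104, -0.1059, 0.2383]
tcp_rot: [0.003, 0.752, 0.659, -0.001]
force: [1.3, -0.3, -1.9]
finger_gap: 0.444
```

Request:
play_rows(
  rows=[
    [0,0,0,3.67,0.64,-0.09,3.5],
    [0,0,0,3.67,0.64,-0.09,3.5],
    [0,0,0,3.67,0.64,-0.09,3.5],
    [0,0,0,3.67,0.64,-0.09,3.5],
    [0,0,0,3.67,0.64,-0.09,3.5],
  ],
)

```text
time: 16.75
tool_pos: [0.4646, 0.0788, 0.2429]
tcp_rot: [0.001, 0.748, 0.664, 0.001]
force: [1.3, 0.1, -0.8]
finger_gap: 0.449
```

Request:
play_rows(
  rows=[
    [0,0,0,3.67,0.64,-0.09,3.5],
    [0,0,0,3.67,0.64,-0.09,3.5],
    [0,0,0,3.67,0.64,-0.09,3.5],
    [0,0,0,3.67,0.64,-0.09,3.5],
    [0,0,0,3.67,0.64,-0.09,3.5],
  ],
)

```text
time: 17.17
tool_pos: [0.518, 0.2576, 0.2474]
tcp_rot: [0.001, 0.748, 0.664, 0.001]
force: [0.9, -0.8, -0.4]
finger_gap: 0.444
```

Request:
play_rows(
  rows=[
    [0,0,0,3.67,0.64,-0.09,3.5],
    [0,0,0,0,0,0,3.5],
    [0,0,0,0,0,0,3.5],
    [0,0,0,0,0,0,3.5],
    [0,0,0,0,0,0,3.5],
  ],
)

```text
time: 17.58
tool_pos: [0.5281, 0.2902, 0.2469]
tcp_rot: [0.0, 0.748, 0.664, 0.0]
force: [0.1, 0.2, -1.4]
finger_gap: 0.446
```

Run:
```python
from h import *
P=[.5168,.197,-.119]
s=ctrl.read_state();print(pose()[0],s['finger_gap'],s['force'])
goto(W(P,[0,.095],.25)[0],P[2])
snap('wrist','w6')
```

```text
[0.52806983 0.29015213 0.24693493] 0.44580178517805724 [ 0.1185345   0.23244578 -1.40212201]
turn [ 0.001  0.    -0.001] deg 0.1 shift cm [ 0.12 -0.01 -0.31] dist 0.3
```

View pics/w6.png

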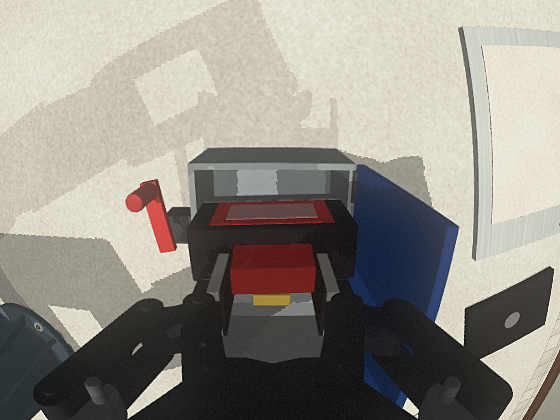

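Run:
```python
from h import *
P=[.5168,.197,-.119]
c=load('w6');p=pose()[0];print('tcp',incase(P,p))
print('rim outer',incase(P,onplane(c,(189,167),.1)),incase(P,onplane(c,(356,166),.1)))
print('cass bottom edge',incase(P,onplane(c,(197,201.5),p[2]-.0765)),incase(P,onplane(c,(354,200.5),p[2]-.0765)))
g=cv2.cvtColor(c['color'],cv2.COLOR_RGB2GRAY); print(g[140:235,230],g[140:180,300])
```

```text
tcp [0.00020777 0.09364511]
rim outer [-0.0747651   0.11707367] [0.07560692 0.11789179]
cass bottom edge [-0.05201896  0.10663348] [0.05702013 0.10728378]
[191 193 194 199 202 207 215 143  84  85  87  85  86  88  86  86  89  85
  83  84  88  83  84 140 151 147 147 144 146 145 106 111 109 109 113 108
 111 110 111 108 111 111 108 107 110 108 109 107 115 106 108 108 109 108
 111 100  71  65  66  68  71  89  76  56  61  60  65  79  82  83  81  84
  82  80  82  80  76  76  93 106  49  51  51  65  69  33  33  36  35  37
  37  37  43  39  40] [191 193 196 200 201 196 205 135  77  85  84  86  85  84  82  84  82  81
  87  86  85  79  88 120 146 140 141 138 142 137 115 111 114 111 110 110
 112 112 112 110]
```

Cassette is level. Its face is about 4 mm from the end wall, and the case fit now agrees. Lowering.

Request:
play_rows(
  rows=[
    [0,0,0,0.1,0,3,3.5],
    [0,0,0,0,0,3,3.5],
    [0,0,0,0,0,3,3.5],
    [0,0,0,0,0,3,3.5],
    [0,0,0,0,0,2,3.5],
  ],
)

```text
time: 18.05
tool_pos: [0.527, 0.2903, 0.1037]
tcp_rot: [-0.001, 0.749, 0.663, -0.001]
force: [-0.9, -0.8, -2.9]
finger_gap: 0.449
```

Request:
play_rows(
  rows=[
    [0,0,0,0,0,1.2,3.5],
    [0,0,0,0,0,0.6,3.5],
    [0,0,0,0,0,0.3,3.5],
    [0,0,0,0,0,0,3.5],
    [0,0,0,0,0,0,3.5],
  ],
)

```text
time: 18.47
tool_pos: [0.529, 0.2919, 0.0864]
tcp_rot: [0.001, 0.748, 0.664, 0.001]
force: [0.4, -1.2, -2.7]
finger_gap: 0.445
```

Run:
```python
from h import *
P=[.5168,.197,-.119]
s=ctrl.read_state();p=pose()[0];print(p,incase(P,p),s['finger_gap'],s['force'])
```

```text
[0.52902739 0.29185561 0.08639702] [0.00087972 0.0956364 ] 0.44545145328539154 [ 0.36383335 -1.19031207 -2.67771328]
```

Request:
play_rows(
  rows=[
    [0,0,0,0,0,0.2,3.5],
    [0,0,0,0,0,0.2,3.5],
    [0,0,0,0,0,0,3.5],
  ],
)

```text
time: 18.72
tool_pos: [0.5294, 0.2919, 0.0838]
tcp_rot: [0.001, 0.748, 0.664, 0.001]
force: [-5.3, -5.5, 12.3]
finger_gap: 0.449
```

Request:
play_rows(
  rows=[
    [0,0,0,0,0,0,6.5],
    [0,0,0,0,0,0,6.5],
    [0,0,0,0,0,0,6.5],
    [0,0,0,0,0,0,6.5],
    [0,0,0,0,0,-2,6.5],
  ],
)

```text
time: 19.13
tool_pos: [0.5254, 0.2913, 0.0973]
tcp_rot: [-0.002, 0.748, 0.664, -0.003]
force: [-0.3, 0.3, -0.9]
finger_gap: 0.766
```

Request:
play_rows(
  rows=[
    [0,0,0,0,0,-4,6.5],
    [0,0,0,0,0,-4,6.5],
    [0,0,0,0,0,-4,6.5],
    [0,0,0,0,0,0,6.5],
    [0,0,0,0,0,0,6.5],
  ],
)

```text
time: 19.55
tool_pos: [0.5301, 0.2929, 0.2247]
tcp_rot: [0.001, 0.748, 0.664, 0.003]
force: [-0.7, -0.4, -0.8]
finger_gap: 0.764
```

Run:
```python
from h import *
c=snap('wrist','w7'); snap('side','d3'); snap('scene','s3')
P=[.5168,.197,-.119]
p=pose()[0];print(p)
m=mask(c['color'],(0,150,50),(10,255,255),(180,100,400,300))|mask(c['color'],(170,150,50),(180,255,255),(180,100,400,300))
for ct in cv2.findContours(m,0,2)[0]:
    if cv2.contourArea(ct)>60: r=cv2.minAreaRect(ct); print(np.round(r[0],1),np.round(r[1],1),r[2],incase(P,onplane(c,r[0],.092)))
print('expected',proj(c,W(P,[.0,.099],.092)))
goto([.5845,-.1256,.22],.36)
S=load('scene0')
for a,b,box in(('scene0','s3',(220,180,310,270)),('side0','d3',(250,170,300,245))):
    d=np.abs(load(a)['color'].astype(int)-load(b)['color']).sum(2)[box[1]:box[3],box[0]:box[2]]; print(b,(d>90).sum())
```

```text
[0.52726428 0.29178054 0.21929086]
[270.  195.6] [15.8 46.2] 88.60282135009766 [0.00076769 0.09749507]
expected [[269.1278478  193.93571963]]
turn [-0.003  0.    -0.479] deg 27.4 shift cm [-41.08  -9.35  -0.07] dist 42.1
s3 78
d3 2776
```

Request:
play_rows(
  rows=[
    [0,0,-0.12,0,0,-3,7],
    [0,0,-0.12,0,0,-3,7],
    [0,0,-0.12,0,0,-3,7],
    [0,0,-0.12,0,0,0,7],
    [0,0,0,-3.73,-0.85,0,7],
  ],
)

```text
time: 20.12
tool_pos: [0.5328, 0.2586, 0.3116]
tcp_rot: [-0.001, 0.564, 0.826, 0.002]
force: [0.2, -1.0, -0.1]
finger_gap: 0.82
```

Request:
play_rows(
  rows=[
    [0,0,0,-3.73,-0.85,0,7],
    [0,0,0,-3.73,-0.85,0,7],
    [0,0,0,-3.73,-0.85,0,7],
    [0,0,0,-3.73,-0.85,0,7],
    [0,0,0,-3.73,-0.85,0,7],
  ],
)

```text
time: 20.53
tool_pos: [0.5587, 0.0631, 0.3088]
tcp_rot: [-0.002, 0.569, 0.823, -0.001]
force: [0.6, 0.1, 0.4]
finger_gap: 0.821
```

Request:
play_rows(
  rows=[
    [0,0,0,-3.73,-0.85,0,7],
    [0,0,0,-3.73,-0.85,0,7],
    [0,0,0,-3.73,-0.85,1,7],
    [0,0,0,-3.73,-0.85,2,7],
    [0,0,0,-3.73,-0.85,2,7],
  ],
)

```text
time: 20.95
tool_pos: [0.5849, -0.124, 0.2604]
tcp_rot: [-0.001, 0.569, 0.822, -0.0]
force: [0.9, 0.0, 0.3]
finger_gap: 0.817
```

Request:
play_rows(
  rows=[
    [0,0,0,0,0,2,7],
    [0,0,0,0,0,0,7],
    [0,0,0,0,0,0,7],
    [0,0,0,0,0,0,7],
  ],
)

```text
time: 21.28
tool_pos: [0.5853, -0.1213, 0.2424]
tcp_rot: [-0.001, 0.568, 0.823, 0.0]
force: [0.5, -0.5, -0.3]
finger_gap: 0.818
```

Run:
```python
from h import *
c=snap('wrist','w8'); p=pose()[0];print(p)
m=mask(c['color'],(0,0,130),(180,40,255),(180,100,400,300))
for ct in cv2.findContours(m,0,2)[0]:
    if 300<cv2.contourArea(ct)<8000: r=cv2.minAreaRect(ct); print(np.round(r[0],1),np.round(r[1],1),r[2],onplane(c,r[0],.086))
print('exp',proj(c,[.5845,-.1256,.086]))
cv2.imwrite('pics/w8c.png',c['color'][100:320,150:410,::-1])
goto([.5845,-.1256,.0765],.36)
```

```text
[ 0.58577626 -0.1211872   0.24338137]
[334.5 210. ] [36.1 37.5] 45.0 [ 0.64801414 -0.11971301  0.086     ]
[334.5 163. ] [126. 129.] 90.0 [ 0.62956821 -0.07787042  0.086     ]
exp [[270.2943528  192.77528498]]
turn [0.001 0.    0.002] deg 0.2 shift cm [-0.37 -0.27 16.69] dist 16.7
```

View pics/w8c.png

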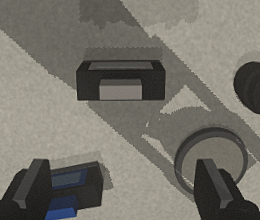

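Request:
play_rows(
  rows=[
    [0,0,0,-0.2,-0.1,4,7],
    [0,0,0,0,0,4,7],
    [0,0,0,0,0,4,7],
    [0,0,0,0,0,3,7],
    [0,0,0,0,0,1.7,7],
  ],
)

```text
time: 21.75
tool_pos: [0.5838, -0.1224, 0.0728]
tcp_rot: [-0.002, 0.568, 0.823, -0.0]
force: [0.0, 0.7, -0.2]
finger_gap: 0.82
```

Request:
play_rows(
  rows=[
    [0,0,0,0,0,0,7],
    [0,0,0,0,0,0,7],
    [0,0,0,0,0,0,3.5],
    [0,0,0,0,0,0,3.5],
    [0,0,0,0,0,0,3.5],
  ],
  force=60,
)

```text
time: 22.17
tool_pos: [0.5868, -0.125, 0.0784]
tcp_rot: [0.002, 0.568, 0.823, 0.0]
force: [-0.8, -0.0, 5.3]
finger_gap: 0.449
```

Request:
play_rows(
  rows=[
    [0,0,0,0,0,0,3.5],
    [0,0,0,0,0,0,3.5],
    [0,0,0,0,0,0,3.5],
    [0,0,0,0,0,-2,3.5],
    [0,0,0,0,0,-3,3.5],
  ],
)

```text
time: 22.58
tool_pos: [0.5831, -0.1236, 0.124]
tcp_rot: [-0.003, 0.569, 0.823, -0.0]
force: [-0.8, -0.3, -2.4]
finger_gap: 0.448
```

Request:
play_rows(
  rows=[
    [0,0,0,0,0,-4,3.5],
    [0,0,0,0,0,-4,3.5],
    [0,0,0,0,0,-4,3.5],
    [0,0,0,0,0,-4,3.5],
    [0,0,0,0,0,0,3.5],
  ],
)

```text
time: 23.0
tool_pos: [0.5891, -0.1259, 0.2973]
tcp_rot: [0.009, 0.569, 0.823, 0.002]
force: [0.7, -0.1, -0.0]
finger_gap: 0.454
```

Run:
```python
from h import *
P=[.5168,.197,-.119]
s=ctrl.read_state();print(pose()[0],s['finger_gap'],s['force'])
goto(W(P,[0,.06],.29)[0],P[2])
```

```text
[ 0.5890811  -0.12591264  0.29733276] 0.4538599177514445 [ 0.66860003 -0.14496265 -0.0363668 ]
turn [0.016 0.009 0.48 ] deg 27.5 shift cm [ 37.2  -11.01   0.73] dist 38.8
```

Request:
play_rows(
  rows=[
    [0,0,0.12,0,0,0,3.5],
    [0,0,0.12,0,0,0,3.5],
    [0,0,0.12,0,0,0,3.5],
    [0,0,0.12,0,0,0,3.5],
    [0,0,0,2,-3.6,0,3.5],
  ],
)

```text
time: 23.42
tool_pos: [0.5545, -0.1036, 0.2839]
tcp_rot: [0.001, 0.751, 0.66, -0.0]
force: [-1.8, 0.8, -1.8]
finger_gap: 0.446
```

Request:
play_rows(
  rows=[
    [0,0,0,2,-3.7,0,3.5],
    [0,0,0,2,-3.7,0,3.5],
    [0,0,0,3.9,0,0,3.5],
    [0,0,0,3.9,0,0,3.5],
    [0,0,0,3.9,0,0,3.5],
  ],
)

```text
time: 23.83
tool_pos: [0.497, 0.0652, 0.2868]
tcp_rot: [0.001, 0.748, 0.663, 0.001]
force: [1.4, -0.4, -0.5]
finger_gap: 0.45
```

Request:
play_rows(
  rows=[
    [0,0,0,3.9,0,0,3.5],
    [0,0,0,3.9,0,0,3.5],
    [0,0,0,3.9,0,0,3.5],
    [0,0,0,3.9,0,0,3.5],
    [0,0,0,3.9,0,1,3.5],
  ],
)

```text
time: 24.25
tool_pos: [0.5217, 0.26, 0.2786]
tcp_rot: [0.001, 0.748, 0.664, 0.003]
force: [1.7, -0.6, -0.8]
finger_gap: 0.449
```

Request:
play_rows(
  rows=[
    [0,0,0,0,0,2.5,3.5],
    [0,0,0,0,0,0,3.5],
    [0,0,0,0,0,0,3.5],
    [0,0,0,0,0,0,3.5],
  ],
)

```text
time: 24.58
tool_pos: [0.521, 0.2568, 0.2516]
tcp_rot: [0.0, 0.748, 0.663, 0.0]
force: [0.7, -0.0, -1.7]
finger_gap: 0.448
```

Run:
```python
from h import *
P=[.5168,.197,-.119]
s=ctrl.read_state();print(pose()[0],s['finger_gap'],s['force'],incase(P,pose()[0]))
goto(W(P,[0,.06],.0835)[0],P[2])
c=snap('wrist','w9')
cv2.imwrite('pics/w9c.png',cv2.resize(c['color'][90:330,150:420],None,fx=2,fy=2)[:,:,::-1])
```

```text
[0.52097674 0.25678058 0.25160077] 0.44847293052920995 [ 0.72459918 -0.03591037 -1.7047146 ] [-0.00294991  0.05985366]
turn [ 0.001  0.    -0.001] deg 0.1 shift cm [1.000e-02 2.900e-01 1.681e+01] dist 16.8
```

View pics/w9c.png

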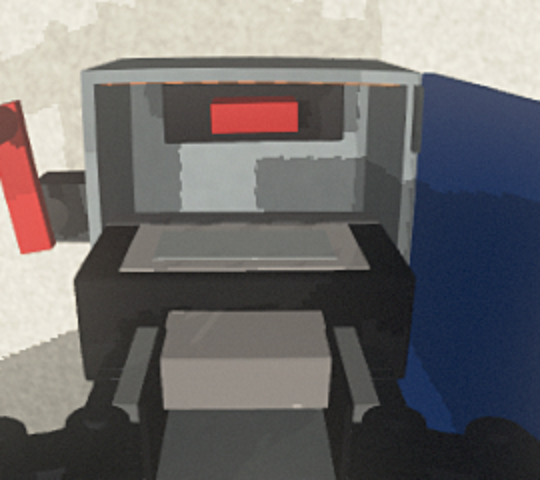

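The red cassette stands upright by the end wall. The white one is level and squarely held, with clear space below it.

Request:
play_rows(
  rows=[
    [0,0,0,0,0.3,3,3.5],
    [0,0,0,0,0,3,3.5],
    [0,0,0,0,0,3,3.5],
    [0,0,0,0,0,3,3.5],
    [0,0,0,0,0,2.5,3.5],
  ],
)

```text
time: 25.05
tool_pos: [0.5245, 0.2559, 0.1054]
tcp_rot: [0.0, 0.749, 0.663, 0.001]
force: [-0.2, -0.0, -1.4]
finger_gap: 0.449
```

Request:
play_rows(
  rows=[
    [0,0,0,0,0,1.4,3.5],
    [0,0,0,0,0,0.6,3.5],
    [0,0,0,0,0,0.3,3.5],
    [0,0,0,0,0,0,3.5],
    [0,0,0,0,0,0,3.5],
  ],
)

```text
time: 25.47
tool_pos: [0.5255, 0.2568, 0.0848]
tcp_rot: [0.001, 0.748, 0.663, 0.002]
force: [-0.2, -0.1, -1.0]
finger_gap: 0.449
```

Run:
```python
from h import *
P=[.5168,.197,-.119]
s=ctrl.read_state();p=pose()[0];print(p,incase(P,p),s['finger_gap'],s['force'])
```

```text
[0.52551687 0.25682386 0.0847767 ] [0.00155297 0.06043564] 0.4492564881922808 [-0.23998294 -0.05924934 -0.96087652]
```

Request:
play_rows(
  rows=[
    [0,0,0,0,0,0.15,3.5],
    [0,0,0,0,0,0,3.5],
    [0,0,0,0,0,0,6.5],
    [0,0,0,0,0,0,6.5],
    [0,0,0,0,0,0,6.5],
  ],
)

```text
time: 25.88
tool_pos: [0.5244, 0.2571, 0.0818]
tcp_rot: [0.0, 0.748, 0.664, 0.001]
force: [-0.2, -0.3, -0.0]
finger_gap: 0.758
```

Request:
play_rows(
  rows=[
    [0,0,0,0,0,0,6.5],
    [0,0,0,0,0,-2,6.5],
    [0,0,0,0,0,-4,6.5],
    [0,0,0,0,0,-4,6.5],
    [0,0,0,0,0,-4,6.5],
  ],
)

```text
time: 26.3
tool_pos: [0.5231, 0.257, 0.222]
tcp_rot: [-0.0, 0.748, 0.664, -0.001]
force: [1.4, 0.5, 0.2]
finger_gap: 0.762
```

Request:
play_rows(
  rows=[
    [0,0,0,0,0,-4,6.5],
    [0,0,0,0,0,-3.5,6.5],
    [0,0,0,0,0,0,6.5],
    [0,0,0,0,0,0,6.5],
    [0,0,0,0,0,0,6.5],
  ],
)

```text
time: 26.72
tool_pos: [0.5233, 0.257, 0.2952]
tcp_rot: [-0.0, 0.748, 0.664, -0.0]
force: [-0.0, -0.8, -1.2]
finger_gap: 0.764
```

Run:
```python
from h import *
P=[.5168,.197,-.119]
print(pose()[0]); c=snap('wrist','w10'); 
m=mask(c['color'],(0,0,110),(180,60,255),(180,100,400,300))
print(proj(c,W(P,[[-.02,.073],[.02,.054]],.092)))
goto([.5687,-.2828,.29],.541)
S=load('scene0');s=snap('scene','s4');B=(105,120,60),(125,255,255)
for k in(S,s): y,x=np.nonzero(mask(k['color'],*B,(200,170,300,250))); print(x.mean(),y.mean(),len(x))
```

```text
[0.52330357 0.25704687 0.29519792]
[[254.21525447 165.51964976]
 [291.7633531  182.91376756]]
turn [-0.003  0.    -0.66 ] deg 37.8 shift cm [-48.63 -23.87   0.42] dist 54.2
237.1090909090909 197.12727272727273 55
237.03703703703704 197.05555555555554 54
```

Request:
play_rows(
  rows=[
    [0,0,-0.11,0,0,-0.3,7],
    [0,0,-0.11,0,0,-0.3,7],
    [0,0,-0.11,0,0,0,7],
    [0,0,-0.11,0,0,0,7],
    [0,0,-0.11,0,0,0,7],
  ],
)

```text
time: 27.23
tool_pos: [0.5229, 0.257, 0.2998]
tcp_rot: [-0.001, 0.537, 0.843, -0.001]
force: [0.4, -0.4, 0.1]
finger_gap: 0.818
```

Request:
play_rows(
  rows=[
    [0,0,-0.11,0,0,0,7],
    [0,0,0,-3.47,-1.7,0,7],
    [0,0,0,-3.47,-1.7,0,7],
    [0,0,0,-3.47,-1.7,0,7],
    [0,0,0,-3.47,-1.7,0,7],
  ],
)

```text
time: 27.65
tool_pos: [0.5358, 0.102, 0.2999]
tcp_rot: [-0.002, 0.492, 0.871, -0.001]
force: [1.2, -0.0, 0.6]
finger_gap: 0.819
```

Request:
play_rows(
  rows=[
    [0,0,0,-3.47,-1.7,0,7],
    [0,0,0,-3.47,-1.7,0,7],
    [0,0,0,-3.47,-1.7,0,7],
    [0,0,0,-3.47,-1.7,0,7],
    [0,0,0,-3.47,-1.7,0,7],
  ],
)

```text
time: 28.07
tool_pos: [0.5524, -0.0909, 0.3]
tcp_rot: [-0.002, 0.492, 0.87, -0.0]
force: [0.4, -0.3, 0.3]
finger_gap: 0.821
```

Request:
play_rows(
  rows=[
    [0,0,0,-3.47,-1.7,0,7],
    [0,0,0,-3.47,-1.7,0,7],
    [0,0,0,-3.47,-1.7,1,7],
    [0,0,0,-3.47,-1.7,1,7],
    [0,0,0,-3.47,-1.7,1,7],
  ],
)

```text
time: 28.48
tool_pos: [0.569, -0.2833, 0.2694]
tcp_rot: [-0.002, 0.493, 0.87, 0.0]
force: [1.0, 1.0, -0.4]
finger_gap: 0.82
```

Request:
play_rows(
  rows=[
    [0,0,0,0,0,3,7],
    [0,0,0,0,0,0,7],
    [0,0,0,0,0,0,7],
    [0,0,0,0,0,0,7],
  ],
)

```text
time: 28.82
tool_pos: [0.5697, -0.2808, 0.2417]
tcp_rot: [-0.001, 0.492, 0.871, 0.0]
force: [0.3, 0.7, -0.0]
finger_gap: 0.819
```

Run:
```python
from h import *
c=snap('wrist','w11'); print(pose()[0])
goto([.5687,-.2828,.0765],.541)
m=mask(c['color'],(105,130,60),(125,255,255),(180,100,400,300))
for ct in cv2.findContours(m,0,2)[0]:
    if cv2.contourArea(ct)>60: r=cv2.minAreaRect(ct); print(np.round(r[0],1),np.round(r[1],1),r[2],cv2.boundingRect(ct))
print('exp',proj(c,W([.5687,-.2828,.541],[[0,0],[-.02,.007],[.02,.007],[.02,-.007],[-.02,-.007]],.086)).round(1).tolist())
```

```text
[ 0.5703274  -0.28088206  0.2429113 ]
turn [0.    0.001 0.001] deg 0.1 shift cm [-0.08 -0.24 16.64] dist 16.6
exp [[270.8, 190.4], [249.1, 183.1], [292.5, 183.2], [292.2, 197.7], [249.4, 197.7]]
```

Run:
```python
from h import *
c=load('w11'); h=cv2.cvtColor(c['color'],cv2.COLOR_RGB2HSV)
print(h[190,240:300:6].tolist()); 
m=mask(c['color'],(100,90,40),(130,255,255),(100,50,450,330))
for ct in cv2.findContours(m,0,2)[0]:
    if cv2.contourArea(ct)>40: r=cv2.minAreaRect(ct); print(np.round(r[0],1),np.round(r[1],1),r[2],cv2.boundingRect(ct))
s=load('s4');S2=snap('scene','s5');B=(105,120,60),(125,255,255)
y,x=np.nonzero(mask(S2['color'],*B,(200,150,345,280))); print(len(x), x.mean() if len(x) else '', y.mean() if len(x) else '')
cv2.imwrite('pics/w11c.png',cv2.resize(np.hstack([c['color'][60:330,100:450],S2['color'][100:370,150:500]]),(790,305))[:,:,::-1])
```

```text
[[25, 27, 56], [15, 19, 53], [111, 113, 90], [110, 122, 88], [112, 114, 87], [111, 116, 92], [109, 130, 88], [112, 126, 81], [111, 126, 85], [18, 31, 41]]
[270.5 187. ] [41. 20.] 0.0 (250, 177, 42, 21)
33 237.0 197.0
```

View pics/w11c.png

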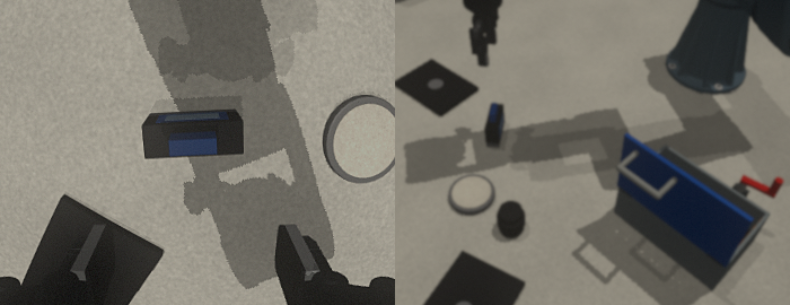

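The blue cassette is exactly where predicted (shaded), with its block at (270,190). Grasping.

Request:
play_rows(
  rows=[
    [0,0,0,0,-0.15,4,7],
    [0,0,0,0,0,4,7],
    [0,0,0,0,0,4,7],
    [0,0,0,0,0,3,7],
    [0,0,0,0,0,1.6,7],
  ],
)

```text
time: 29.33
tool_pos: [0.5674, -0.2804, 0.073]
tcp_rot: [-0.002, 0.492, 0.871, 0.0]
force: [-1.3, 0.9, -0.5]
finger_gap: 0.822
```

Request:
play_rows(
  rows=[
    [0,0,0,0,0,0,7],
    [0,0,0,0,0,0,7],
    [0,0,0,0,0,0,3.5],
    [0,0,0,0,0,0,3.5],
    [0,0,0,0,0,0,3.5],
  ],
  force=60,
)

```text
time: 29.75
tool_pos: [0.5701, -0.2838, 0.0791]
tcp_rot: [0.002, 0.492, 0.87, -0.001]
force: [0.7, 0.9, 3.9]
finger_gap: 0.453
```

Request:
play_rows(
  rows=[
    [0,0,0,0,0,0,3.5],
    [0,0,0,0,0,0,3.5],
    [0,0,0,0,0,0,3.5],
    [0,0,0,0,0,-2,3.5],
    [0,0,0,0,0,-3,3.5],
  ],
)

```text
time: 30.17
tool_pos: [0.5667, -0.2812, 0.1242]
tcp_rot: [-0.003, 0.492, 0.87, 0.0]
force: [1.3, -0.6, -2.2]
finger_gap: 0.45
```

Request:
play_rows(
  rows=[
    [0,0,0,0,0,-4,3.5],
    [0,0,0,0,0,-4,3.5],
    [0,0,0,0,0,-4,3.5],
    [0,0,0,0,0,-4,3.5],
    [0,0,0,0,0,0,3.5],
  ],
)

```text
time: 30.58
tool_pos: [0.572, -0.2849, 0.2983]
tcp_rot: [0.009, 0.492, 0.87, -0.001]
force: [0.7, -1.2, -0.4]
finger_gap: 0.442
```

Run:
```python
from h import *
P=[.5168,.197,-.119]
s=ctrl.read_state();print(pose()[0],s['finger_gap'],s['force'])
goto(W(P,[0,.0235],.29)[0],P[2])
c=load('w10');h=cv2.cvtColor(c['color'],cv2.COLOR_RGB2HSV)
print(h[155:215,270,2].tolist())
for r in (155,165,175,185,195,205): print(r,incase(P,onplane(c,(270,r),.092)))
```

```text
[ 0.57198979 -0.28494897  0.29829084] 0.4417798419500297 [ 0.71145737 -1.22084922 -0.37805761]
turn [0.012 0.014 0.66 ] deg 37.8 shift cm [ 49.55 -11.2    0.83] dist 50.8
[125, 97, 42, 63, 49, 57, 53, 53, 52, 71, 99, 106, 102, 88, 163, 232, 224, 223, 222, 223, 221, 222, 221, 222, 224, 234, 192, 45, 68, 130, 148, 147, 146, 149, 148, 145, 144, 145, 145, 146, 146, 144, 146, 146, 142, 142, 141, 141, 144, 143, 148, 143, 109, 75, 79, 81, 83, 78, 79, 79]
155 [-0.00328687  0.08425149]
165 [-0.00330246  0.07352277]
175 [-0.00331989  0.0626637 ]
185 [-0.00333921  0.05165096]
195 [-0.00336051  0.04045994]
205 [-0.00338389  0.02906457]
```

Request:
play_rows(
  rows=[
    [0,0,0.11,0,0,0,3.5],
    [0,0,0.11,0,0,0,3.5],
    [0,0,0.11,0,0,0,3.5],
    [0,0,0.11,0,0,0,3.5],
    [0,0,0.11,0,0,0,3.5],
  ],
)

```text
time: 31.0
tool_pos: [0.5686, -0.2826, 0.2868]
tcp_rot: [0.001, 0.712, 0.702, 0.0]
force: [0.4, -0.9, -3.0]
finger_gap: 0.448
```

Request:
play_rows(
  rows=[
    [0,0,0.11,0,0,0,3.5],
    [0,0,0,3,-2.8,0,3.5],
    [0,0,0,3,-2.8,0,3.5],
    [0,0,0,3,-2.8,0,3.5],
    [0,0,0,3,-2.8,0,3.5],
  ],
)

```text
time: 31.42
tool_pos: [0.4703, -0.1489, 0.2861]
tcp_rot: [0.0, 0.748, 0.664, 0.0]
force: [0.5, 0.3, -1.2]
finger_gap: 0.448
```

Request:
play_rows(
  rows=[
    [0,0,0,3.75,0,0,3.5],
    [0,0,0,3.75,0,0,3.5],
    [0,0,0,3.75,0,0,3.5],
    [0,0,0,3.75,0,0,3.5],
    [0,0,0,3.75,0,0,3.5],
  ],
)

```text
time: 31.83
tool_pos: [0.4937, 0.0378, 0.2871]
tcp_rot: [0.001, 0.748, 0.664, 0.001]
force: [0.5, -0.6, -3.3]
finger_gap: 0.445
```

Request:
play_rows(
  rows=[
    [0,0,0,3.75,0,0,3.5],
    [0,0,0,3.75,0,0,3.5],
    [0,0,0,3.75,0,0,3.5],
    [0,0,0,3.75,0,0,3.5],
    [0,0,0,3.75,0,0,3.5],
  ],
)

```text
time: 32.25
tool_pos: [0.516, 0.2243, 0.287]
tcp_rot: [0.001, 0.748, 0.664, 0.001]
force: [0.2, -1.2, -2.2]
finger_gap: 0.445
```

Request:
play_rows(
  rows=[
    [0,0,0,0,0,3,3.5],
    [0,0,0,0,0,0,3.5],
    [0,0,0,0,0,0,3.5],
    [0,0,0,0,0,0,3.5],
  ],
)

```text
time: 32.58
tool_pos: [0.5163, 0.2216, 0.2569]
tcp_rot: [0.0, 0.748, 0.664, 0.0]
force: [-0.3, 0.8, -1.6]
finger_gap: 0.445
```

Run:
```python
from h import *
P=[.5168,.197,-.119]
s=ctrl.read_state();print(pose()[0],s['finger_gap'],s['force'],incase(P,pose()[0]))
goto(W(P,[0,.0235],.0845)[0],P[2])
c=snap('wrist','w12')
cv2.imwrite('pics/w12c.png',cv2.resize(c['color'][50:350,130:450],None,fx=2,fy=2)[:,:,::-1])
```

```text
[0.51626139 0.2215553  0.25694667] 0.4451845244741226 [-0.28880452  0.7706575  -1.60628675] [-0.00344999  0.0243177 ]
turn [ 0.001  0.    -0.001] deg 0.1 shift cm [-0.08  0.34 17.24] dist 17.2
```

View pics/w12c.png

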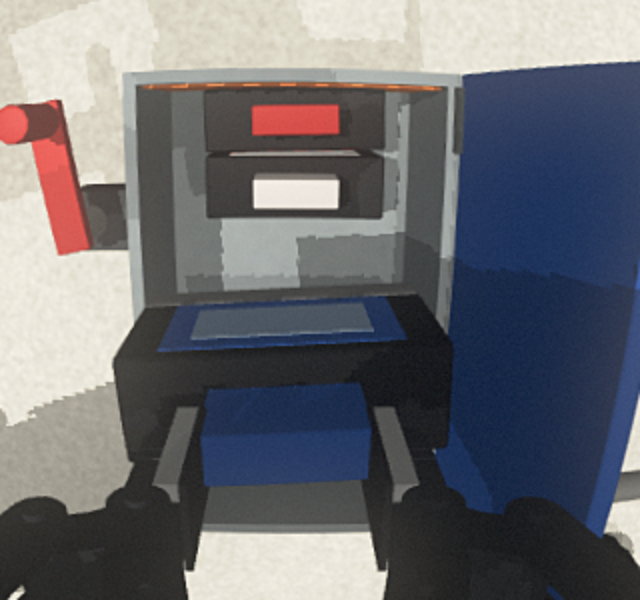

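Request:
play_rows(
  rows=[
    [0,0,0,-0.1,0.35,3,3.5],
    [0,0,0,0,0,3,3.5],
    [0,0,0,0,0,3,3.5],
    [0,0,0,0,0,3,3.5],
    [0,0,0,0,0,2.5,3.5],
  ],
)

```text
time: 33.05
tool_pos: [0.5202, 0.2196, 0.1108]
tcp_rot: [0.0, 0.749, 0.663, 0.001]
force: [0.3, -0.5, -2.5]
finger_gap: 0.442
```

Request:
play_rows(
  rows=[
    [0,0,0,0,0,1.6,3.5],
    [0,0,0,0,0,0.8,3.5],
    [0,0,0,0,0,0.3,3.5],
    [0,0,0,0,0,0,3.5],
    [0,0,0,0,0,0,3.5],
  ],
)

```text
time: 33.47
tool_pos: [0.5212, 0.2205, 0.086]
tcp_rot: [0.001, 0.748, 0.663, 0.001]
force: [-0.7, 0.1, -1.2]
finger_gap: 0.448
```

Run:
```python
from h import *
P=[.5168,.197,-.119]
s=ctrl.read_state();p=pose()[0];print(p,incase(P,p),s['finger_gap'],s['force'])
```

```text
[0.52119865 0.22048319 0.08595203] [0.00157963 0.02383932] 0.448027198503462 [-0.65522029  0.11160579 -1.2489911 ]
```

Request:
play_rows(
  rows=[
    [0,0,0,0,0,0.25,3.5],
    [0,0,0,0,0,0,3.5],
    [0,0,0,0,0,0,6.5],
    [0,0,0,0,0,0,6.5],
    [0,0,0,0,0,0,6.5],
  ],
)

```text
time: 33.88
tool_pos: [0.5203, 0.2208, 0.0823]
tcp_rot: [0.0, 0.748, 0.664, 0.001]
force: [1.0, -0.3, 0.2]
finger_gap: 0.763
```

Request:
play_rows(
  rows=[
    [0,0,0,0,0,0,6.5],
    [0,0,0,0,0,-2,6.5],
    [0,0,0,0,0,-4,6.5],
    [0,0,0,0,0,-4,6.5],
    [0,0,0,0,0,-2,6.5],
  ],
)

```text
time: 34.3
tool_pos: [0.5214, 0.2212, 0.2063]
tcp_rot: [0.001, 0.748, 0.664, 0.002]
force: [0.9, 0.6, 0.9]
finger_gap: 0.76
```

Request:
play_rows(
  rows=[
    [0,0,0,-2.7,0,0,6.5],
    [0,0,0,-2.7,0,0,6.5],
    [0,0,0,0,0,0,6.5],
    [0,0,0,0,0,0,6.5],
    [0,0,0,0,0,0,6.5],
  ],
)

```text
time: 34.72
tool_pos: [0.5131, 0.1674, 0.2014]
tcp_rot: [-0.0, 0.748, 0.664, 0.0]
force: [0.4, 0.3, 0.3]
finger_gap: 0.762
```

Run:
```python
from h import *
P=[.5168,.197,-.119]
print(pose()[0],incase(P,pose()[0])); c=snap('wrist','w13')
def det(n,lo,hi,z,box=(150,40,420,300)):
    m=mask(c['color'],lo,hi,box)
    for ct in cv2.findContours(m,0,2)[0]:
        if cv2.contourArea(ct)>150: b=cv2.boundingRect(ct); print(n,b,incase(P,onplane(c,(b[0]+b[2]/2,b[1]+b[3]/2),z)).round(4))
det('tab',(20,100,80),(36,255,255),.092); det('blue',(105,120,60),(125,255,255),.092,(200,40,350,300)); det('red',(0,150,60),(10,255,255),.092,(200,40,350,300)); det('white',(0,0,200),(180,40,255),.092,(200,40,350,250))
print(proj(c,W(P,[[0,-.037],[0,-.023]],.092)))
```

```text
[0.51310678 0.1673978  0.20135239] [-0.00015274 -0.0298313 ]
tab (246, 188, 51, 24) [-0.0008 -0.0262]
blue (248, 121, 53, 22) [0.0015 0.0271]
red (247, 40, 55, 14) [0.0015 0.0913]
white (203, 177, 138, 26) [-0.0004 -0.018 ]
white (248, 77, 54, 18) [0.0018 0.0617]
[[272.54498247 212.9772906 ]
 [272.53829765 196.11531676]]
```

Request:
play_rows(
  rows=[
    [0,0,0,0,0,3,6.5],
    [0,0,0,0,0,3,6.5],
    [0,0,0,0,0,3,6.5],
    [0,0,0,0,0,2.4,6.5],
    [0,0,0,0,0,0.9,6.5],
  ],
)

```text
time: 35.18
tool_pos: [0.5102, 0.1678, 0.0744]
tcp_rot: [-0.002, 0.748, 0.664, -0.003]
force: [-1.4, -0.1, -0.4]
finger_gap: 0.765
```

Request:
play_rows(
  rows=[
    [0,0,0,0,0,0,6.5],
    [0,0,0,0,0,0,3.5],
    [0,0,0,0,0,0,3.5],
    [0,0,0,0,0,0,3.5],
    [0,0,0,0,0,0,3.5],
  ],
  force=50,
)

```text
time: 35.6
tool_pos: [0.5123, 0.1679, 0.0804]
tcp_rot: [-0.001, 0.748, 0.664, -0.0]
force: [-8.7, 0.9, 7.8]
finger_gap: 0.454
```

Request:
play_rows(
  rows=[
    [0,0,0,0.5,0,0,3.5],
    [0,0,0,0.5,0,0,3.5],
    [0,0,0,0.5,0,0,3.5],
    [0,0,0,0.5,0,0,3.5],
    [0,0,0,0,0,0,3.5],
  ],
)

```text
time: 36.02
tool_pos: [0.5147, 0.1878, 0.0804]
tcp_rot: [-0.0, 0.748, 0.664, -0.001]
force: [-8.4, 0.6, 6.0]
finger_gap: 0.459
```

Request:
play_rows(
  rows=[
    [0,0,0,0.3,0,0,3.5],
    [0,0,0,0.3,0,0,3.5],
    [0,0,0,0.2,0,0,3.5],
    [0,0,0,0.2,0,0,3.5],
    [0,0,0,0,0,0,3.5],
  ],
)

```text
time: 36.43
tool_pos: [0.5158, 0.1968, 0.0805]
tcp_rot: [-0.0, 0.748, 0.664, -0.001]
force: [-9.0, -3.1, 8.0]
finger_gap: 0.457
```

Run:
```python
from h import *
P=[.5168,.197,-.119]
s=ctrl.read_state();p,R=pose();print(p,incase(P,p),s['finger_gap'],R.inv().apply(s['force']))
```

```text
[0.51582701 0.19684547 0.08045166] [-0.00094776 -0.00026895] 0.45666579885653347 [-4.15180068 -8.59215415 -7.97156316]
```

Request:
play_rows(
  rows=[
    [0,0,0,0.1,0,0,3.5],
    [0,0,0,0.1,0,0,3.5],
    [0,0,0,0.1,0,0,3.5],
    [0,0,0,0,0,0,3.5],
    [0,0,0,0,0,0,3.5],
  ],
)

```text
time: 36.85
tool_pos: [0.5161, 0.1993, 0.0805]
tcp_rot: [0.0, 0.748, 0.664, -0.001]
force: [-8.7, -5.5, 7.3]
finger_gap: 0.457
```

Request:
play_rows(
  rows=[
    [0,0,0,0.1,0,0,3.5],
    [0,0,0,0.05,0,0,3.5],
    [0,0,0,0,0,0,3.5],
    [0,0,0,0,0,0,3.5],
  ],
)

```text
time: 37.18
tool_pos: [0.5162, 0.2, 0.0805]
tcp_rot: [0.0, 0.748, 0.664, -0.002]
force: [-10.1, -9.3, 9.7]
finger_gap: 0.455
```

Request:
play_rows(
  rows=[
    [0,0,0,0.1,0,0,3.5],
    [0,0,0,0.05,0,0,3.5],
    [0,0,0,0,0,0,3.5],
    [0,0,0,0,0,0,3.5],
  ],
)

```text
time: 37.52
tool_pos: [0.5162, 0.2, 0.0805]
tcp_rot: [0.001, 0.748, 0.664, -0.003]
force: [-11.6, -15.7, 11.5]
finger_gap: 0.455
```

Request:
play_rows(
  rows=[
    [0,0,0,0,0,0,6.5],
    [0,0,0,0,0,0,6.5],
    [0,0,0,0,0,0,6.5],
    [0,0,0,0,0,0,6.5],
    [0,0,0,-0.15,0,-2,6.5],
  ],
)

```text
time: 37.93
tool_pos: [0.5149, 0.2014, 0.0958]
tcp_rot: [-0.002, 0.748, 0.664, -0.002]
force: [-1.0, 0.2, 0.1]
finger_gap: 0.76
```

Request:
play_rows(
  rows=[
    [0,0,0,0,0,-4,6.5],
    [0,0,0,0,0,-4,6.5],
    [0,0,0,0,0,-4,5],
    [0,0,0,0,0,-4,3.5],
    [0,0,0,0,0,-4,3.5],
  ],
)

```text
time: 38.35
tool_pos: [0.5169, 0.2018, 0.301]
tcp_rot: [0.0, 0.748, 0.664, 0.001]
force: [1.0, 0.5, -0.4]
finger_gap: 0.413
```

Request:
play_rows(
  rows=[
    [0,0,0,0,0,-3,3.5],
    [0,0,0,0,0,0,3.5],
    [0,0,0,0,0,0,3.5],
    [0,0,0,0,0,0,3.5],
  ],
)

```text
time: 38.68
tool_pos: [0.5169, 0.2016, 0.3281]
tcp_rot: [-0.0, 0.748, 0.664, -0.0]
force: [-0.2, 0.4, 0.3]
finger_gap: 0.41
```

Run:
```python
from h import *
P=[.5168,.197,-.119]
print(pose()[0]); c=snap('wrist','w14')
def det(n,lo,hi,z,box=(150,40,420,300)):
    m=mask(c['color'],lo,hi,box)
    for ct in cv2.findContours(m,0,2)[0]:
        if cv2.contourArea(ct)>100: b=cv2.boundingRect(ct); print(n,b,incase(P,onplane(c,(b[0]+b[2]/2,b[1]+b[3]/2),z)).round(4))
det('tab',(20,100,80),(36,255,255),.092,(200,10,350,300)); det('blue',(105,120,60),(125,255,255),.092,(210,10,330,300)); det('red',(0,150,60),(10,255,255),.092,(200,10,350,300)); det('white',(0,0,200),(180,40,255),.092,(200,20,350,250))
goto(W([.516,.199,-.122],[.1373,-.0496],.33)[0],-.122)
cv2.imwrite('pics/w14c.png',cv2.resize(c['color'][10:270,160:420],None,fx=2.3,fy=2.3)[:,:,::-1])
```

```text
[0.51686289 0.20162971 0.3280826 ]
tab (255, 163, 34, 15) [-0.0009  0.0048]
blue (257, 140, 35, 12) [0.0019 0.0336]
red (256, 84, 36, 13) [0.0013 0.0972]
white (224, 156, 97, 18) [-0.0004  0.0114]
white (200, 146, 9, 71) [-0.0813 -0.008 ]
white (257, 112, 35, 12) [0.0019 0.0658]
white (200, 37, 26, 50) [-0.0673  0.1317]
white (221, 20, 129, 53) [0.014  0.1481]
turn [-0.002  0.001  0.003] deg 0.2 shift cm [-5.21 13.71 -0.29] dist 14.7
```

View pics/w14c.png

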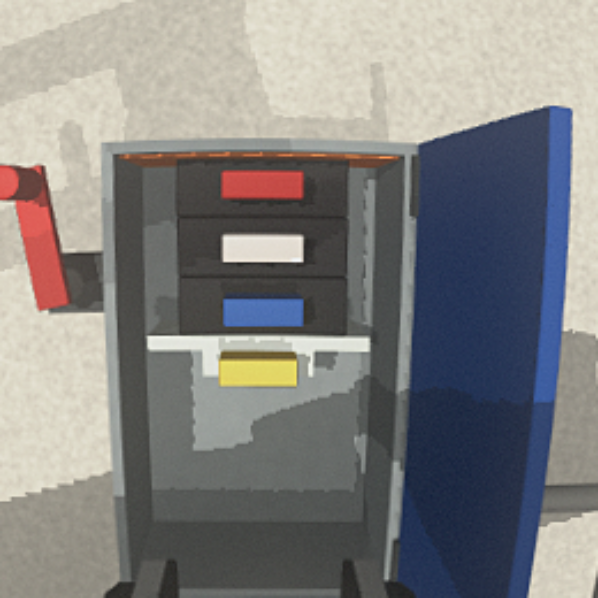

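The three cassettes are packed tight against the wall with the stop snug. Now the lid.

Request:
play_rows(
  rows=[
    [0,0,0,-1.3,3.43,0,3.5],
    [0,0,0,-1.3,3.43,0,3.5],
    [0,0,0,-1.3,3.43,0,3.5],
    [0,0,0,-1.3,3.43,0,3.5],
    [0,0,0,0,0,3,3.5],
  ],
)

```text
time: 39.15
tool_pos: [0.6541, 0.1295, 0.3019]
tcp_rot: [0.004, 0.749, 0.662, 0.003]
force: [0.1, 0.5, 1.2]
finger_gap: 0.41
```

Request:
play_rows(
  rows=[
    [0,0,0,0,0,0,3.5],
    [0,0,0,0,0,0,3.5],
    [0,0,0,0,0,0,3.5],
  ],
)

```text
time: 39.4
tool_pos: [0.6461, 0.1342, 0.2977]
tcp_rot: [-0.001, 0.748, 0.664, -0.001]
force: [0.2, 0.1, 0.4]
finger_gap: 0.411
```

Run:
```python
from h import *
print(pose()[0]); goto([.6462,.133,.2187],-.122)
c=snap('wrist','w15'); g=cv2.cvtColor(c['color'],cv2.COLOR_RGB2GRAY)
b=[.6462,.133]; print(proj(c,np.r_[W([*b,-.122],[[0,-.04],[0,.04]],.236)]).round(1).tolist())
for r in (190,215,235): print(r,g[r,225:330:3].tolist())
```

```text
[0.64607684 0.13416491 0.29773192]
turn [-0.003  0.     0.004] deg 0.3 shift cm [-0.11  0.03  7.9 ] dist 7.9
[[272.7, 281.0], [273.2, 168.2]]
190 [64, 61, 136, 136, 136, 145, 132, 141, 141, 146, 137, 141, 142, 104, 134, 147, 144, 132, 109, 122, 142, 139, 138, 145, 134, 138, 139, 143, 142, 145, 134, 137, 137, 143, 144]
215 [46, 60, 141, 134, 139, 135, 139, 138, 136, 137, 136, 141, 140, 81, 101, 109, 124, 108, 99, 138, 146, 143, 136, 129, 144, 138, 142, 131, 141, 133, 141, 214, 200, 202, 204]
235 [43, 140, 135, 134, 140, 141, 139, 139, 134, 132, 132, 134, 139, 83, 99, 111, 124, 108, 98, 142, 138, 135, 136, 134, 139, 135, 138, 146, 142, 140, 141, 133, 203, 196, 207]
```

Request:
play_rows(
  rows=[
    [0,0,0,-0.1,0,3,3.5],
    [0,0,0,0,0,3,3.5],
    [0,0,0,0,0,1.9,3.5],
    [0,0,0,0,0,0,3.5],
    [0,0,0,0,0,0,3.5],
  ],
)

```text
time: 39.87
tool_pos: [0.6465, 0.1333, 0.2202]
tcp_rot: [-0.0, 0.748, 0.664, -0.0]
force: [-0.4, 0.9, 0.5]
finger_gap: 0.412
```

Request:
play_rows(
  rows=[
    [0,0,0,0,0,0,0.5],
    [0,0,0,0,0,0,0.5],
    [0,0,0,0,0,0,0.5],
    [0,0,0,0,0,0,0.5],
    [0,0,0,0,0,0,0.5],
  ],
  force=40,
)

```text
time: 40.28
tool_pos: [0.6485, 0.1329, 0.2221]
tcp_rot: [0.001, 0.748, 0.664, 0.002]
force: [0.2, 2.2, 5.8]
finger_gap: 0.124
```

Request:
play_rows(
  rows=[
    [0,0,0,0.02,-1.17,-0.49,0.5],
    [0,0,0,0.02,-1.21,-0.39,0.5],
    [0,0,0,0.02,-1.24,-0.28,0.5],
    [0,0,0,0.02,-1.26,-0.16,0.5],
    [0,0,0,0.02,-1.27,-0.05,0.5],
  ],
)

```text
time: 40.7
tool_pos: [0.5895, 0.1402, 0.2374]
tcp_rot: [0.004, 0.748, 0.664, 0.004]
force: [5.7, -2.1, 9.9]
finger_gap: 0.121
```

Request:
play_rows(
  rows=[
    [0,0,0,0.02,-1.26,0.06,0.5],
    [0,0,0,0.02,-1.25,0.18,0.5],
    [0,0,0,0.02,-1.23,0.29,0.5],
    [0,0,0,0.02,-1.2,0.4,0.5],
    [0,0,0,0.02,-1.16,0.5,0.5],
  ],
)

```text
time: 41.12
tool_pos: [0.5279, 0.1479, 0.2223]
tcp_rot: [0.003, 0.748, 0.664, 0.002]
force: [0.3, -4.7, 10.2]
finger_gap: 0.122
```

Request:
play_rows(
  rows=[
    [0,0,0,0.02,-1.11,0.61,0.5],
    [0,0,0,0.01,-1.05,0.7,0.5],
    [0,0,0,0.01,-0.98,0.8,0.5],
    [0,0,0,0,-0.91,0.88,0.5],
    [0,0,0,0,-0.83,0.96,0.5],
  ],
)

```text
time: 41.53
tool_pos: [0.4779, 0.1542, 0.1813]
tcp_rot: [0.002, 0.748, 0.664, 0.0]
force: [-3.5, -5.7, 6.9]
finger_gap: 0.12
```

Request:
play_rows(
  rows=[
    [0,0,0,0,-0.74,1.03,0.5],
    [0,0,0,0,-0.64,1.09,0.5],
    [0,0,0,0,-0.54,1.0,0.5],
    [0,0,0,0,0,0,0.5],
    [0,0,0,0,0,0,0.5],
  ],
)

```text
time: 41.95
tool_pos: [0.4577, 0.1567, 0.1479]
tcp_rot: [0.0, 0.748, 0.664, -0.001]
force: [-1.0, -5.4, -5.0]
finger_gap: 0.122
```

Run:
```python
from h import *
p,R=pose(); print(p,incase([.5168,.197,-.119],p),ctrl.read_state()['finger_gap'],ctrl.read_state()['force'])
```

```text
[0.45772996 0.15673491 0.1478999 ] [-0.05387204 -0.04699309] 0.12167395086497362 [-0.9584848  -5.40008441 -4.95251207]
```

Request:
play_rows(
  rows=[
    [0,0,0,0,0,0.2,0.5],
    [0,0,0,0,0,0.2,0.5],
    [0,0,0,0,0,0,0.5],
    [0,0,0,0,0,0,0.5],
  ],
)

```text
time: 42.28
tool_pos: [0.4564, 0.1569, 0.1444]
tcp_rot: [-0.001, 0.748, 0.664, -0.002]
force: [-10.6, -6.1, 5.4]
finger_gap: 0.117
```

Request:
play_rows(
  rows=[
    [0,0,0,0,0,0.2,0.5],
    [0,0,0,0,0,0,0.5],
    [0,0,0,0,0,0,0.5],
  ],
)

```text
time: 42.53
tool_pos: [0.4564, 0.157, 0.1439]
tcp_rot: [-0.001, 0.748, 0.664, -0.003]
force: [-16.5, -6.4, 18.8]
finger_gap: 0.121
```

Request:
play_rows(
  rows=[
    [0,0,0,0,0,0,4],
    [0,0,0,0,0,0,4],
    [0,0,0,0,0,0,4],
    [0,0,0,0,0,-3,4],
    [0,0,0,0,0,-3,4],
  ],
)

```text
time: 42.95
tool_pos: [0.457, 0.1576, 0.2014]
tcp_rot: [-0.001, 0.748, 0.664, -0.002]
force: [-0.2, -0.0, 1.0]
finger_gap: 0.47
```

Request:
play_rows(
  rows=[
    [0,0,0,0,0,-3,4],
    [0,0,0,3.7,-1.3,-1,4],
    [0,0,0,3.7,-1.3,0,4],
    [0,0,0,3.7,-1.3,0,4],
    [0,0,0,3.6,-1.3,0,4],
  ],
)

```text
time: 43.37
tool_pos: [0.4242, 0.3116, 0.2432]
tcp_rot: [0.0, 0.748, 0.663, 0.001]
force: [0.6, -0.8, 1.5]
finger_gap: 0.468
```

Request:
play_rows(
  rows=[
    [0,0,0,0,0,0,4],
    [0,0,0,0,0,0,4],
    [0,0,0,0,0,0,4],
  ],
)

```text
time: 43.62
tool_pos: [0.4241, 0.3098, 0.2421]
tcp_rot: [0.0, 0.748, 0.664, -0.0]
force: [1.0, 0.4, -0.7]
finger_gap: 0.468
```

Run:
```python
from h import *
P=[.5168,.197,-.119]
c=snap('wrist','w16'); p=pose()[0];print(p,incase(P,p))
m=mask(c['color'],(0,150,60),(10,255,255),(150,60,400,330))|mask(c['color'],(170,150,60),(180,255,255),(150,60,400,330))
y,x=np.nonzero(m);print(x.min(),x.max(),y.min(),y.max(),len(x))
for a in (1.6,1.7,1.75): k=[-.098+.052*np.cos(a),.05+.052*np.sin(a)]; print(a,k,proj(c,W(P,k,.156)),proj(c,W(P,k,.12)))
for r in range(y.min(),y.max(),5): v=x[y==r]; print(r,(v.min(),v.max()) if len(v) else '')
k=[-.1055,.1015];T=goto(W(P,k,.131)[0],P[2])
print('lid corners',proj(c,W(P,[[-.076,.121],[.076,.121]],.108)))
```

```text
[0.42432663 0.30917951 0.24212112] [-0.10513726  0.10040778]
259 289 189 263 883
1.6 [np.float64(-0.09951837515966702), np.float64(0.10197782735815827)] [[280.54671009 212.99897308]] [[279.50640012 198.40111257]]
1.7 [np.float64(-0.10469991370336729), np.float64(0.10156657014352836)] [[273.35510969 213.52939739]] [[273.23052618 198.86844065]]
1.75 [np.float64(-0.1072687948937736), np.float64(0.10116726923744472)] [[269.79227246 214.04622254]] [[270.12085834 199.32658641]]
189 (np.int64(276), np.int64(276))
194 (np.int64(259), np.int64(277))
199 
204 
209 (np.int64(260), np.int64(280))
214 (np.int64(259), np.int64(281))
219 (np.int64(261), np.int64(282))
224 (np.int64(265), np.int64(283))
229 (np.int64(266), np.int64(284))
234 (np.int64(267), np.int64(285))
239 (np.int64(268), np.int64(286))
244 (np.int64(269), np.int64(286))
249 (np.int64(270), np.int64(287))
254 (np.int64(271), np.int64(288))
259 (np.int64(272), np.int64(289))
turn [ 0.  0. -0.] deg 0.0 shift cm [ 0.11 -0.04 11.11] dist 11.1
lid corners [[307.06830143 172.89927064]
 [462.12999226 176.736526  ]]
```

Request:
play_rows(
  rows=[
    [0,0,0,0.1,-0.15,3.5,4],
    [0,0,0,0,0,3.5,4],
    [0,0,0,0,0,2.6,4],
    [0,0,0,0,0,1.4,4],
    [0,0,0,0,0,0,4],
  ],
)

```text
time: 44.08
tool_pos: [0.4208, 0.3083, 0.1284]
tcp_rot: [-0.001, 0.749, 0.663, -0.003]
force: [-0.8, -0.9, -0.2]
finger_gap: 0.471
```

Request:
play_rows(
  rows=[
    [0,0,0,0,0,0,1.2],
    [0,0,0,0,0,0,1.2],
    [0,0,0,0,0,0,1.2],
    [0,0,0,0,0,0,1.2],
    [0,0,0,0,0,0,1.2],
  ],
  force=25,
)

```text
time: 44.5
tool_pos: [0.4238, 0.3107, 0.1335]
tcp_rot: [0.001, 0.748, 0.664, 0.001]
force: [1.0, -2.4, 2.6]
finger_gap: 0.178
```

Run:
```python
from h import *
P=[.5168,.197,-.119]
p=pose()[0];print(p,incase(P,p),ctrl.read_state()['force'],ctrl.read_state()['finger_gap'])
A=np.linspace(1.75,-.03,15); K=np.c_[-.098+.052*np.cos(A),.05+.052*np.sin(A)]
d=np.diff(K,axis=0)*100; print(d[:,::-1].round(2).tolist())
```

```text
[0.4237907  0.31074348 0.13350846] [-0.10585507  0.10189707] [ 1.00281367 -2.39796712  2.61039424] 0.1784256012387446
[[0.08, 0.66], [-0.01, 0.66], [-0.09, 0.65], [-0.17, 0.64], [-0.25, 0.61], [-0.33, 0.57], [-0.4, 0.53], [-0.46, 0.47], [-0.52, 0.41], [-0.57, 0.34], [-0.6, 0.27], [-0.63, 0.19], [-0.65, 0.11], [-0.66, 0.02]]
```

Request:
play_rows(
  rows=[
    [0,0,0,0.08,0.66,0,1.2],
    [0,0,0,-0.01,0.66,0,1.2],
    [0,0,0,-0.09,0.65,0,1.2],
    [0,0,0,-0.17,0.64,0,1.2],
    [0,0,0,-0.25,0.61,0,1.2],
  ],
)

```text
time: 44.92
tool_pos: [0.4543, 0.3048, 0.1335]
tcp_rot: [-0.001, 0.748, 0.664, 0.002]
force: [-2.3, 0.9, 2.7]
finger_gap: 0.177
```

Request:
play_rows(
  rows=[
    [0,0,0,-0.33,0.57,0,1.2],
    [0,0,0,-0.4,0.53,0,1.2],
    [0,0,0,-0.46,0.47,0,1.2],
    [0,0,0,-0.52,0.41,0,1.2],
    [0,0,0,-0.57,0.34,0,1.2],
  ],
)

```text
time: 45.33
tool_pos: [0.4739, 0.2786, 0.1331]
tcp_rot: [-0.001, 0.748, 0.664, 0.0]
force: [-3.3, 5.0, 7.6]
finger_gap: 0.174
```

Request:
play_rows(
  rows=[
    [0,0,0,-0.6,0.27,0,1.2],
    [0,0,0,-0.63,0.19,0,1.2],
    [0,0,0,-0.65,0.11,0,1.2],
    [0,0,0,-0.66,0.02,0,1.2],
    [0,0,0,0,0,0,1.2],
  ],
)

```text
time: 45.75
tool_pos: [0.4764, 0.2523, 0.133]
tcp_rot: [-0.002, 0.748, 0.664, 0.0]
force: [-6.0, 3.3, 3.7]
finger_gap: 0.172
```

Run:
```python
from h import *
P=[.5168,.197,-.119]
s=ctrl.read_state();p,R=pose();print(p,incase(P,p),R.inv().apply(s['force']),s['finger_gap'])
```

```text
[0.47639602 0.25232848 0.13298044] [-0.0466868   0.05014045] [ 2.53583468 -6.30430709 -3.71250981] 0.17159725900182926
```

Request:
play_rows(
  rows=[
    [0,0,0,-0.2,0,0,1.2],
    [0,0,0,-0.2,0,0,1.2],
    [0,0,0,0,0,0,1.2],
    [0,0,0,0,0,0,1.2],
  ],
)

```text
time: 46.08
tool_pos: [0.4762, 0.2512, 0.1331]
tcp_rot: [-0.003, 0.748, 0.664, 0.002]
force: [-4.4, 14.6, 1.2]
finger_gap: 0.175
```

Request:
play_rows(
  rows=[
    [0,0,0,0,0,0,4],
    [0,0,0,0,0,0,4],
    [0,0,0,0,0,0,4],
    [0,0,0,0,0,-3,4],
    [0,0,0,0,0,-3,4],
  ],
)

```text
time: 46.5
tool_pos: [0.4753, 0.2467, 0.191]
tcp_rot: [-0.001, 0.748, 0.664, -0.002]
force: [-0.2, -0.4, 1.7]
finger_gap: 0.469
```

Request:
play_rows(
  rows=[
    [0,0,0,0,0,-4,4],
    [0,0,0,0,0,-4,4],
    [0,0,0,0,0,-3,4],
    [0,0,0,0,0,0,4],
    [0,0,0,0,0,0,4],
  ],
)

```text
time: 46.92
tool_pos: [0.4782, 0.2474, 0.3048]
tcp_rot: [0.001, 0.748, 0.664, 0.002]
force: [0.1, -0.3, -0.5]
finger_gap: 0.466
```

Run:
```python
from h import *
P=[.5168,.197,-.119]
c=snap('wrist','w17'); print(pose()[0])
m=mask(c['color'],(0,150,60),(10,255,255),(150,60,400,330))|mask(c['color'],(170,150,60),(180,255,255),(150,60,400,330))
y,x=np.nonzero(m);print(x.min(),x.max(),y.min(),y.max(),len(x))
for q in range(x.min(),x.max(),6): v=y[x==q]; print(q,v.min(),v.max(),end='; ')
for a in (0,.05,.1,.15): print(a,proj(c,W(P,[-.098+.052*np.cos(a),.05+.052*np.sin(a)],.156)).round(1))
print('lid',proj(c,W(P,[[-.076,.121],[.076,.121],[.076,-.121],[-.076,-.121]],.108)).round(1).tolist())
cv2.imwrite('pics/w17.png',c['color'][:,:,::-1])
S=snap('scene','s6');S0=load('scene0')
for n,b in (('lens',(235,270,270,312)),('puck',(192,248,242,292)),('disc',(145,320,270,420)),('disc2',(145,150,228,202))):
    A,B=[k['color'][b[1]:b[3],b[0]:b[2]].astype(int).sum(2) for k in(S0,S)]; print(n,(np.abs(A-B)>100).sum(),A.size)
```

```text
[0.47710992 0.24717584 0.30263421]
211 276 170 194 987
211 171 184; 217 171 184; 223 171 184; 229 171 184; 235 171 184; 241 171 184; 247 170 184; 253 170 184; 259 170 184; 265 170 193; 271 170 193; 0 [[269.6 186.4]]
0.05 [[269.5 183.6]]
0.1 [[269.3 180.8]]
0.15 [[268.9 178. ]]
lid [[239.9, 106.6], [386.1, 110.2], [365.3, 306.9], [246.2, 309.8]]
lens 0 1470
puck 0 2200
disc 0 12500
disc2 0 4316
```

Run:
```python
from h import *
P=[.5168,.197,-.119]
c=load('w17'); m=mask(c['color'],(105,120,40),(125,255,255),(200,60,430,320)); 
for q in (150,210): x=np.nonzero(m[q])[0]; print(q,x.min(),x.max())
x=np.nonzero(m[:,320])[0]; print('col320',x.min())
L=W(P,[[-.076,.121],[.076,.121],[.076,-.121],[-.076,-.121]],.108); e=proj(c,L)
for q in (150,210):
    print([np.interp(q,[e[i,1],e[j,1]],[e[i,0],e[j,0]]).round(1) for i,j in((0,3),(1,2))])
s,d=load('s6'),snap('side','d6')
for k,b in((s,(330,190,500,360)),(d,(220,200,340,370))):
    mm=cv2.morphologyEx(mask(k['color'],(105,120,40),(125,255,255),b),3,np.ones((5,5)));ct=max(cv2.findContours(mm,0,2)[0],key=cv2.contourArea)
    print(cv2.approxPolyDP(cv2.convexHull(ct),4,True)[:,0].tolist(),proj(k,L).round(0).tolist())
print(ctrl.read_state()['time'],ctrl.read_state()['force'])
```

```text
150 241 381
210 242 376
col320 108
[np.float64(241.2), np.float64(381.9)]
[np.float64(243.1), np.float64(375.6)]
[[351, 260], [391, 228], [481, 288], [443, 332]] [[484.0, 286.0], [446.0, 332.0], [349.0, 260.0], [389.0, 225.0]]
[[265, 259], [280, 262], [311, 303], [301, 351], [237, 336]] [[301.0, 351.0], [237.0, 337.0], [264.0, 258.0], [319.0, 268.0]]
47.0667 [-0.1804113  -0.30359864  0.57220951]
```

Lid edges match the shut position to about 1 px, the latch is over it and the arm is clear. Handing in.

```bash
python3 -c "
from workcell import ctrl
print(ctrl.hand_in())"
```

```text
the job is handed in; nothing more can be done
None
```

The job is done and handed in, at about 47 s on the robot's clock. Three cassettes were present (red, white, blue; no green). I swung the latch clear, opened the lid to about 1.62 rad, and stood the cassettes upright against the orange wall. I then slid the stop up snug, shut the lid and swung the latch back over it.

**Last checks:**
- **Packing:** the last look inside showed the grips 31–32 mm apart with no visible gaps. The stop stopped moving while the push force rose from 9 to 16 N.
- **Lid:** the lid edges are within about 1 px of the shut position in the wrist view and 2–3 px in the scene view. In the side view one front corner could not be matched; the outline is broken there, probably by the arm. The lid stopped moving under about 19 N of downward push.
- **Latch:** the latch stopped against its end at about 15 N. The wrist image shows the lever square across the lid, so about 0 rad.
- **Bystanders:** the image regions of the lens, lamp and disc case are unchanged from the start.

**Uncertain or not done:**
- **Case position:** two early fits of the case disagreed by about 4 mm along its length. I used a value in between, and later views agreed with it.
- **Last picture:** I hit the 16-picture viewing limit, so the final closed state was checked only by numbers from the images, not by eye.

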